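# Book a sample jar in at the two-way drop chute

### The arm

A 6-joint arm with a two-finger parallel gripper is mounted at the origin on a cart in front of the work surface, level with it; the furniture and walls round the work are solid. World frame = base frame: x ahead of the robot, y to its left, z up, the work surface at z = 0. Lengths are in m, angles in degrees, forces in N, time in s.
With the tool pointing down it reaches from about 0.35 to 0.875 m from the base axis. Payload 4.2 kg.
Tool frame: the origin (TCP) lies on the centre line of the jaws, within the pads' length; the fingertips stand 25 mm ahead of it and the grasp point (between the pads) lies 6 mm ahead of it; z points along the fingers, y is the line along which they close (so a half turn about z gives the same grasp; the last joint's range is limited). The gripper opens to 87 mm and grips with 3 to 60 N. Pads are 19 mm wide; open, the fingers measure 117 mm over their backs; the gripper's body (75 mm by 190 mm) begins 51 mm behind the grasp point.
Start: joints at [-59.152, 22.042, 0.453, 0, -68.411, -14.817], TCP at [0.173, -0.601, 0.248] pointing down, gripper open.
Joint ranges: [-179.83, 179.83], [-69.29, 118.12], [-61.27, 80.66], [-181.25, 117.63], [-171.15, -9.14], [-177.46, 177.46]. Speed limits (degrees/s): [159.86, 159.86, 180, 180, 180, 180].

### API

Orientations are given as a 3x3 rotation matrix whose columns are the frame's x, y, z axes.
In Python, from station import r gives the robot as it stands.
- The arm moves only by the tool move_arm, never from a script. Its argument "series" is a list of rows, each an object with "grip": the opening, from 0 (shut) to 1 (fully open); "xyz": the shift along the tool's x, y, z in mm, a list of three; "angular": the turn, a rotation vector about the tool's x, y, z in rad, a list of three. A call has 1 to 10 rows; each row is the pose to reach, as a shift and turn from the pose commanded when the call began, along the tool's axes at that moment; what a row does not reach only later rows make up. A row lasts 1/10 s, in which the tool goes at most 50 mm and 8.59 degrees, less where a joint would pass 70% of its speed; a pose out of reach is approached as far as the arm can. A call with a gripper value outside its range is refused whole. The fingers move at their own pace and stop on an object; the grip force is fixed at half the most. Time passes only in rows, so rows that repeat a pose let the fingers close. It gives the time, the measured TCP pose, the force, the opening and the grip force at its end, in the units of the state.
- r.sense(): the state, without advancing time (a new reading comes with each control period).
- r.capture(name): name is "scene" or "top" or "wrist"; returns a dict with "img" (420x560x3 uint8, red, green, blue), "camera_matrix" (3x3 intrinsics, pixels), "rvec" (rotation vector, rad) and "tvec" (3), from world to camera coordinates, as OpenCV has them; the wrist camera has in their place "hand_eye" (4x4, takes a point from camera to tool coordinates, whose origin is the TCP and whose axes are the flange's). Camera axes: x right, y down, z forward; pixel columns grow to the right and rows downward; lengths in m; the calibration is good to about 2 mm. A picture is of the moment at which its call begins: read the wrist's pose just before it. There is no depth.
- r.finish_job(): hands the job in; it is judged then, once.
The state is a dict: "time_s": time; "joints": joint angles; "joint_velocities": joint speeds; "effort": joint torques, N m; "tcp_pos": TCP position; "ee_rot": TCP orientation; "wrist_force": force on the tool from outside, world axes, zero at the start; "moment": the same for the moment, N m; "gripper_width": opening from 0.0 (shut) to 1.0 (fully open); "gripper_force": force on a finger pad.
Only numpy, scipy, OpenCV 4.12 (cv2) and the standard library are available. Lean on these libraries where they do the work, as an engineer would, in place of code of your own. Each camera call takes 0.05 s, during which the arm holds its last target. There are 200 camera calls.

### The job

Book the small sample jar in at the two-way drop chute. First turn the bar knob on the sloping console exactly four clicks clockwise, then throw the chute's diverter lever fully over so that it feeds the tray on the side where the open beaker stands (the jar slides off on the side away from the lever), and only then lower the jar into the mouth at the top of the chute and let it go, so that it ends up in that tray. Leave the dial and lever as set, and do not disturb the beaker, the tall jar or the timer.

Things in the scene. Friction and masses are not known exactly. Their poses are not given: they have to be found in the camera images.
- console: Fixed console, 130 mm deep, 116 wide, about 110 high: a white box on a steel foot. Its face slopes 28 degrees, so that it looks up and towards the robot. Origin: centre of the underside on the table; x to its back, y to its left seen from the robot, z up. The face's normal, also the knob's axis, is (-0.469, 0, 0.883) in this frame.
- dial_grip (a point): Where to grip the black bar knob, on its axis. Bar 58 mm long, 14 mm wide, top 11 mm above this point, foot (a skirt of 33 mm radius) 22 mm below it, along the axis. Turns with the knob: z = knob's axis, out of the face; x = along the bar, to its end with the white pointer line. The pointer starts at ten o'clock seen from the robot and is at two o'clock after four clicks.
- dial (a joint): Turn of the bar knob in rad, 0 at the start, growing clockwise as one looks at the face. Click stops every 0.5236 rad (30 degrees): the knob resists with up to about 0.15 N m on leaving a stop, gives way half-way, then snaps into the next; let go, it settles in the nearest stop. Four clicks = 2.094 rad.
- chute: Fixed two-way drop chute, 120 mm deep, 360 wide, 214 high, clear front. Origin: centre of the underside on the table; x to its back, y to its left seen from the robot, z up. A flap hinged 85 mm above the table on the centre line stands in it like a ridge; polished 38 degree ramps lead to a tray on the left (y +92 to +176 mm) and one on the right (-92 to -176), outer walls 80 mm high.
- mouth (a point): Centre of the chute's open mouth, at rim height, 210 mm above the table (rim bar to 214 mm). The mouth is 84 mm (x of the chute) by 110 mm (y of the chute) inside. The axes are those of the chute.
- tray_left (a point): Centre of the left tray's rubber-lined floor, 9 mm above the table; the tray is 84 mm square.
- tray_right (a point): Centre of the right tray's rubber-lined floor, 9 mm above the table; the tray is 84 mm square.
- lever_knob (a point): Centre of the black ball, 30 mm across, on top of the diverter lever, 84 mm in front of the chute's middle plane; a 10 mm rod carries it from below. It swings sideways, 122 mm from a level axis along the chute's x, 85 mm above the table on the chute's centre line.
- flap (a joint): Lean of the diverter lever and of the flap inside, which lean together, in rad: 0 upright, positive leaning to the chute's left (+y), stops at +0.48 and -0.48. It stays where it is left; it takes less than 2 N at the ball. Leaning left (+) sends the jar to the right tray, leaning right (-) to the left tray.
- jar: The small lidded sample jar to be booked in, 52 mm across, 62 mm tall, 0.12 to 0.23 kg, standing upright on the table to the left of console and chute. Origin: centre of the underside, z up. A big food slicer stands on the table 80 mm and more behind it (x over 0.52 m, y -0.05 to 0.27 m, taller than the chute): keep the arm clear of it.
- beaker: Open clear measuring beaker, 68 mm across, 89 mm tall, standing on the table in front of one of the two trays; it marks the tray to use. Origin: centre of the underside. Not to be disturbed.
- tall_jar: Lidded jar, 66 mm across, 92 mm tall, standing in front of the other tray. Origin: centre of the underside. Not to be disturbed.
- timer: White kitchen timer, 66 x 62 x 20 mm, lying on the table to the left of the jar. Origin: centre of the underside. Not to be disturbed.

How it is judged (in metres and radians):
On the way, in this order (a step that is already met when the one before it is completed fails the run):
1. the knob stands four clicks clockwise of its start (value of joint dial between 1.95 and 2.24 rad), for 0.3 s.
2. the diverter lever is over to the side away from the beaker (((value of joint flap below -0.42 rad and y of beaker in the frame of chute above 0 m) or (value of joint flap above 0.42 rad and y of beaker in the frame of chute below 0 m))), for 0.2 s.
3. the jar is in the mouth of the chute (horizontal distance between jar and mouth below 0.05 m and z of jar in the frame of chute between 0.1 and 0.21 m).
At the end, for the whole second after the job is handed in: Knob at rest four clicks (2.094 rad, +-0.145) clockwise of its start; lever at least 0.42 rad over, away from the beaker; jar at rest (under 0.03 m/s) in the tray on the beaker's side: 60 to 180 mm from the chute's centre line, within 50 mm of its middle plane, under 90 mm high (all of step 1 and x of jar in the frame of chute between -0.05 and 0.05 m and height (world z) of jar below 0.09 m and linear speed of jar below 0.03 m/s and ((value of joint flap below -0.42 rad and y of beaker in the frame of chute above 0 m and y of jar in the frame of chute between 0.06 and 0.18 m) or (value of joint flap above 0.42 rad and y of beaker in the frame of chute below 0 m and y of jar in the frame of chute between -0.18 and -0.06 m))); the robot touches nothing.
It fails at once if the beaker is pushed more than 30 mm or tipped (distance of beaker from where it was at the start of the episode above 0.03 m or angle between beaker's own z axis and vertical above 0.4 rad).
It fails at once if the tall jar is pushed more than 30 mm or tipped (distance of tall_jar from where it was at the start of the episode above 0.03 m or angle between tall_jar's own z axis and vertical above 0.4 rad).
It fails at once if the timer is pushed more than 30 mm (distance of timer from where it was at the start of the episode above 0.03 m).
It also fails if it takes over 72 s, if anything falls off the work surface, if the arm or the gripper's body presses on something with over 40 N, if the wrist force passes 120 N, or if a joint passes its speed limit or range.

## Working session

There is one attempt and no reset: what is moved stays moved. The work goes in short steps, Python scripts to look and compute and a tool call to move; the robot and the scene stay as the last step left them, time stands still between calls to the robot, and variables do not carry over. Pictures are saved under pics/ and viewed, at most 10 in all, crops included, and the job is handed in when it is done.

Besides the shell and the picture viewer there is one more tool, called by a JSON object that holds its "method" and its "body", one argument or row to a line. move_arm: Moves the arm, as the interface text tells. Its arguments: {"type":"object","properties":{"series":{"type":"array"}},"required":["series"]}

```bash
mkdir -p pics; python3 - <<'E'
from station import r
import cv2,numpy as np
s=r.sense();print(s)
for n in("scene","top"):
    c=r.capture(n);cv2.imwrite(f"pics/{n}0.png",c["img"][:,:,::-1]);print(n,c["camera_matrix"],c["rvec"],c["tvec"])
    np.savez(f"{n}0.npz",**c)
E
```

```text
{'time_s': 0.0, 'joints': array([-5.91513683e+01,  2.20889678e+01,  3.79119897e-01, -2.73894050e-02,
       -6.84131613e+01, -1.48173495e+01]), 'joint_velocities': array([ 0.06440848,  0.04657372,  0.00576743,  0.03751714, -0.04474847,
        0.02264499]), 'effort': array([ 1.69082496e-04, -3.90664351e+01,  1.87397540e+01,  4.22003388e+00,
        1.08363008e-02, -1.93243181e-04]), 'tcp_pos': array([ 0.17246369, -0.60014862,  0.2464781 ]), 'ee_rot': array([[-9.61159705e-01, -2.75991857e-01, -7.19237286e-04],
       [-2.75992768e-01,  9.61157481e-01,  2.07107654e-03],
       [ 1.19700037e-04,  2.18913961e-03, -9.99997597e-01]]), 'wrist_force': array([0.18978231, 0.25477736, 0.11454512]), 'moment': array([0.01514018, 0.00303528, 0.06341149]), 'gripper_force': 0.0, 'gripper_width': 0.9983819898718603}
scene [[415.60335177   0.         284.76696128]
 [  0.         415.60335177 209.55996512]
 [  0.           0.           1.        ]] [ 0.97637523 -2.34749309  1.19003234] [0.27678011 0.40479359 0.92651027]
top [[539.82264357   0.         288.42958853]
 [  0.         539.82264357 207.1651698 ]
 [  0.           0.           1.        ]] [ 2.11841944 -2.12307444  0.19363847] [-0.1348157   0.55053542  1.63644266]
```

View pics/scene0.png

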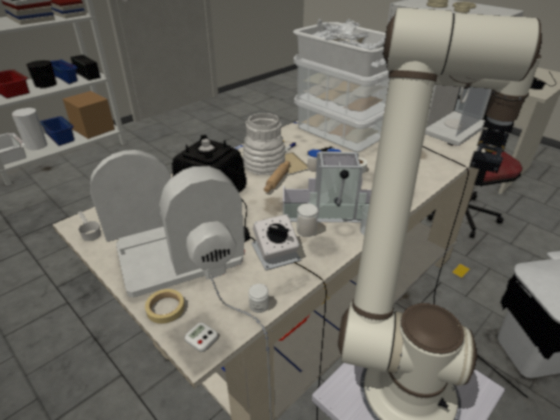

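View pics/top0.png

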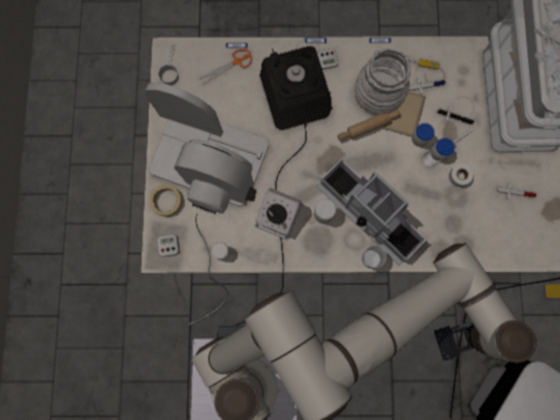

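The top view shows the jar near (220,251), the timer (168,245), the knob (277,213), the chute running from (340,180) to (405,240), the lever ball (361,221), and vessels at (325,212) and (373,258). I'll zoom in to tell the vessels apart.

```bash
python3 - <<'E'
import cv2
a=cv2.imread("pics/top0.png")[155:280,205:440];b=cv2.imread("pics/scene0.png")[135:315,240:380]
cv2.imwrite("pics/z1.png",cv2.resize(a,(799,425),interpolation=cv2.INTER_CUBIC))
cv2.imwrite("pics/z2.png",cv2.resize(b,(466,600),interpolation=cv2.INTER_CUBIC))
E
```

```text
(no output)
```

View pics/z1.png

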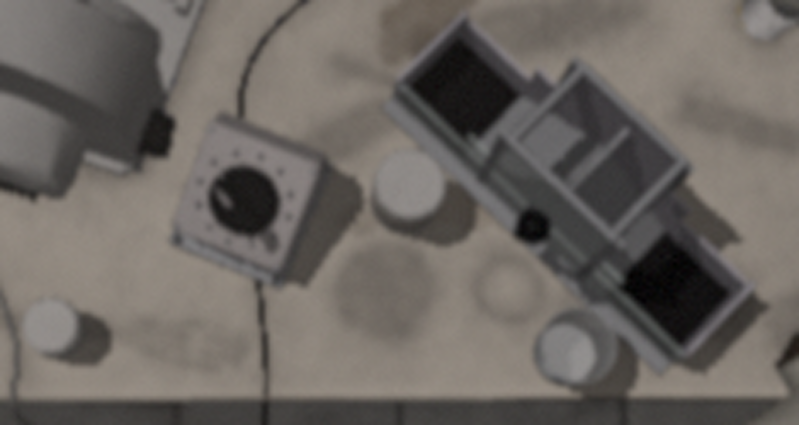

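View pics/z2.png

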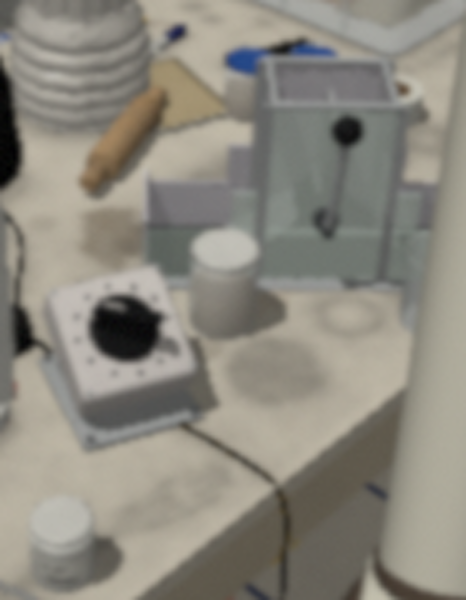

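The vessel at z1 (410,187) is opaque with a lid, so it is the tall jar, in front of the left tray. The clear one at z1 (577,350) is the beaker, in front of the right tray. The lever (ball at z1 (532,225)) leans right, so it must go left (+). Next I'll measure these.

```bash
cat > h.py <<'E'
import numpy as np,cv2
def ray(n,uv):
    c=np.load(n+"0.npz");R=cv2.Rodrigues(c["rvec"])[0];t=c["tvec"].ravel()
    d=R.T@np.linalg.inv(c["camera_matrix"])@np.array([uv[0],uv[1],1.]);return -R.T@t,d/np.linalg.norm(d)
def plane(o,d,z): return o+d*(z-o[2])/d[2]
def tri(a,b):
    (o,d),(p,e)=a,b;k=np.linalg.lstsq(np.c_[d,-e],p-o,rcond=None)[0]
    x,y=o+k[0]*d,p+k[1]*e;return (x+y)/2,np.linalg.norm(x-y)
z1=lambda u,v:ray("top",(205+u/3.4-.35,155+v/3.4-.35))
z2=lambda u,v:ray("scene",(240+u/3.333-.35,135+v/3.333-.35))
E
python3 - <<'E'
from h import *
np.set_printoptions(precision=4,suppress=True)
P=dict(jar=(52,326,.062),tall=(410,187,.092),beaker=(577,348,.089),ball=(532,225,.193),
 rT=(577,65,.214),rR=(687,165,.214),rB=(615,232,.214),rL=(500,138,.214),trL=(465,18,.08),trR=(750,290,.08),trLf=(392,92,.08),trRf=(683,352,.08),cL=(178,240,.0),cR=(275,283,.0),knob=(245,200,.115))
for k,(u,v,z) in P.items(): print(k,plane(*z1(u,v),z))
print("ball",tri(z1(532,225),z2(347,130)));print("knob",tri(z1(245,200),z2(122,325)))
print("jar",tri(z1(52,326),z2(62,520)))
print("rim L/B/R/T",tri(z1(500,138),z2(265,110))[0],tri(z1(687,165),z2(388,62))[0])
E
```

```text
jar [0.4136 0.0739 0.062 ]
tall [ 0.5345 -0.2483  0.092 ]
beaker [ 0.3902 -0.3938  0.089 ]
ball [ 0.4833 -0.3434  0.193 ]
rT [ 0.6156 -0.382   0.214 ]
rR [ 0.5299 -0.4705  0.214 ]
rB [ 0.4738 -0.4088  0.214 ]
rL [ 0.5533 -0.316   0.214 ]
trL [ 0.6944 -0.3019  0.08  ]
trR [ 0.4425 -0.551   0.08  ]
trLf [ 0.6248 -0.234   0.08  ]
trRf [ 0.3873 -0.489   0.08  ]
cL [ 0.5013 -0.035   0.    ]
cR [ 0.4603 -0.1264  0.    ]
knob [ 0.519  -0.1012  0.115 ]
ball (array([ 0.4802, -0.3416,  0.2088]), np.float64(0.001132193594443397))
knob (array([ 0.5243, -0.0997,  0.0908]), np.float64(0.0026060350555372046))
jar (array([0.4141, 0.0743, 0.0599]), np.float64(0.000635254132468302))
rim L/B/R/T [ 0.5553 -0.3161  0.2081] [ 0.5308 -0.4715  0.2096]
```

{"method": "move_arm", "body": {
  "series": [
    {"grip": 1,"xyz": [0,0,-50],"angular": [0,0,-0.14]},
    {"grip": 1,"xyz": [-40,40,-80],"angular": [0,0,-0.29]},
    {"grip": 1,"xyz": [-75,75,-80],"angular": [0,0,-0.44]},
    {"grip": 1,"xyz": [-110,110,-80],"angular": [0,0,-0.59]},
    {"grip": 1,"xyz": [-145,145,-80],"angular": [0,0,-0.74]},
    {"grip": 1,"xyz": [-180,180,-80],"angular": [0,0,-0.89]},
    {"grip": 1,"xyz": [-215,215,-80],"angular": [0,0,-1.04]},
    {"grip": 1,"xyz": [-245,245,-80],"angular": [0,0,-1.19]},
    {"grip": 1,"xyz": [-259,258,-80],"angular": [0,0,-1.34]},
    {"grip": 1,"xyz": [-259,258,-80],"angular": [0,0,-1.4]}
  ]
}}

```text
time_s: 1.1
tcp_pos: [0.3513, -0.2788, 0.3275]
ee_rot: [[0.117, -0.993, 0.0], [-0.993, -0.117, 0.001], [-0.001, -0.0, -1.0]]
wrist_force: [-0.4, -0.7, 0.1]
gripper_width: 0.997
gripper_force: 0.0
```

```bash
cat >> h.py <<'E'
from scipy.spatial.transform import Rotation as Ro
np.set_printoptions(precision=4,suppress=True)
up=np.array([.805,-.361,.469]);left=np.array([.409,.912,0]);up/=np.linalg.norm(up);left-=up*(up@left);left/=np.linalg.norm(left);ax=np.cross(up,left)
def knobR(deg,tilt=0): # bar pointer deg clockwise from 12; tool z into face; tilt leans body towards pointer
    x=np.cos(np.radians(deg))*up-np.sin(np.radians(deg))*left;z=-ax
    return np.c_[x,np.cross(z,x),z]@Ro.from_euler('y',-tilt,degrees=True).as_matrix()
def rel(s,p,R):
    R0=Ro.from_matrix(s["ee_rot"]).as_matrix();return (R0.T@(np.array(p)-s["tcp_pos"])*1000).round(1),Ro.from_matrix(R0.T@R).as_rotvec().round(3)
E
python3 - <<'E'
from h import *
from station import r
s=r.sense();print(s["tcp_pos"],s["ee_rot"],s["joints"],ax)
print("slicer knob",tri(z1(157,132),ray("scene",(247,232))),plane(*z1(140,170),0.03),plane(*z1(165,90),.1))
g=np.array([.522,-.1,.095]);print(rel(s,g+.16*ax,knobR(-60)))
E
```

```text
[ 0.3513 -0.2788  0.3275] [[ 0.1174 -0.9931  0.0004]
 [-0.9931 -0.1174  0.0006]
 [-0.0005 -0.0004 -1.    ]] [-17.586    1.383  -14.624   -0.039  -73.9837  24.3383] [-0.4283  0.1921  0.883 ]
slicer knob (array([ 0.5788, -0.0254,  0.1039]), np.float64(0.01062352198139268)) [ 0.5628 -0.0008  0.03  ] [ 0.6225 -0.0284  0.1   ]
(array([-196. , -126. ,   91.3]), array([-0.005,  0.587, -2.031]))
```

{"method": "move_arm", "body": {
  "series": [
    {"grip": 1,"xyz": [-20,-13,0],"angular": [0,0.04,-0.14]},
    {"grip": 1,"xyz": [-40,-25,0],"angular": [0,0.08,-0.28]},
    {"grip": 1,"xyz": [-60,-38,10],"angular": [0,0.12,-0.42]},
    {"grip": 1,"xyz": [-80,-50,20],"angular": [0,0.16,-0.56]},
    {"grip": 1,"xyz": [-100,-63,30],"angular": [0,0.2,-0.7]},
    {"grip": 1,"xyz": [-120,-76,40],"angular": [0,0.24,-0.84]},
    {"grip": 1,"xyz": [-140,-90,50],"angular": [0,0.28,-0.98]},
    {"grip": 1,"xyz": [-160,-102,60],"angular": [0,0.32,-1.12]},
    {"grip": 1,"xyz": [-178,-115,70],"angular": [0,0.36,-1.26]},
    {"grip": 1,"xyz": [-196,-126,80],"angular": [0,0.4,-1.4]}
  ]
}}

```text
time_s: 2.1
tcp_pos: [0.4545, -0.0714, 0.247]
ee_rot: [[0.962, -0.07, 0.264], [-0.003, -0.969, -0.245], [0.273, 0.235, -0.933]]
wrist_force: [0.2, -0.2, 0.0]
gripper_width: 1.0
gripper_force: 0.0
```

```bash
python3 - <<'E'
from h import *
from station import r
s=r.sense();print(s["tcp_pos"],s["joints"])
g=np.array([.522,-.1,.095]);print(rel(s,g+.16*ax,knobR(-60)))
E
```

```text
[ 0.4545 -0.0714  0.247 ] [ 21.4269  -1.7335 -42.0521  28.0202 -43.7467  46.9655]
(array([-3.9, -4.5,  9.2]), array([-0.005,  0.183, -0.633]))
```

{"method": "move_arm", "body": {
  "series": [
    {"grip": 1,"xyz": [-4,-4,9],"angular": [0,0.18,-0.63]},
    {"grip": 1,"xyz": [-4,-4,9],"angular": [0,0.18,-0.63]},
    {"grip": 1,"xyz": [-4,-4,9],"angular": [0,0.18,-0.63]},
    {"grip": 1,"xyz": [-4,-4,9],"angular": [0,0.18,-0.63]},
    {"grip": 1,"xyz": [-4,-4,9],"angular": [0,0.18,-0.63]},
    {"grip": 1,"xyz": [-4,-4,9],"angular": [0,0.18,-0.63]},
    {"grip": 1,"xyz": [-4,-4,9],"angular": [0,0.18,-0.63]}
  ]
}}

```text
time_s: 2.8
tcp_pos: [0.453, -0.071, 0.2371]
ee_rot: [[0.764, 0.486, 0.423], [0.6, -0.777, -0.191], [0.236, 0.4, -0.886]]
wrist_force: [1.0, -0.4, 0.6]
gripper_width: 1.003
gripper_force: 0.0
```

```bash
python3 - <<'E'
from h import *
from station import r
s=r.sense();c=r.capture("wrist");cv2.imwrite("pics/w1.png",c["img"][:,:,::-1]);np.savez("w1.npz",p=s["tcp_pos"],R=s["ee_rot"],K=c["camera_matrix"],H=c["hand_eye"])
print(s["tcp_pos"],s["joints"],s["ee_rot"],c["camera_matrix"],c["hand_eye"])
E
```

```text
[ 0.453  -0.071   0.2371] [ 17.9813  -5.35   -52.4179  41.5796 -28.0587  72.5666] [[ 0.7645  0.4864  0.4231]
 [ 0.6    -0.7769 -0.1909]
 [ 0.2358  0.3997 -0.8858]] [[305.7303   0.     283.5607]
 [  0.     305.7303 210.6599]
 [  0.       0.       1.    ]] [[ 0.0009 -0.9653 -0.2612  0.0721]
 [ 1.      0.0007  0.001   0.0004]
 [-0.0008 -0.2612  0.9653 -0.1373]
 [ 0.      0.      0.      1.    ]]
```

View pics/w1.png

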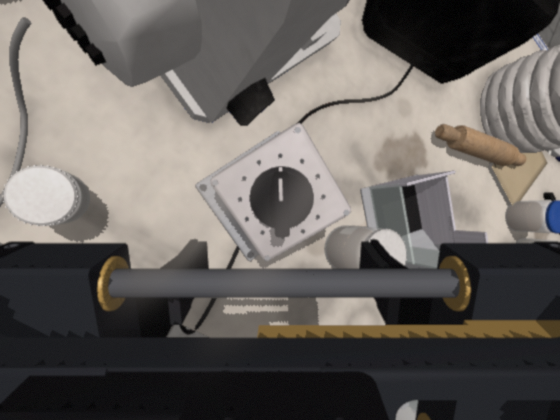

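The wrist view shows the knob disc at about (281,198), with its white pointer pointing straight up in the image. So the tool x axis lies along the bar, as planned.

```bash
cat >> h.py <<'E'
def wray(f,uv):
    c=np.load(f);d=c["R"]@c["H"][:3,:3]@np.linalg.inv(c["K"])@np.array([uv[0],uv[1],1.]);return c["p"]+c["R"]@c["H"][:3,3],d/np.linalg.norm(d)
def tris(L):
    A=sum(np.eye(3)-np.outer(d,d) for o,d in L);b=sum((np.eye(3)-np.outer(d,d))@o for o,d in L);x=np.linalg.solve(A,b)
    return x,[np.linalg.norm(np.cross(d,x-o)).round(4) for o,d in L]
def blob(img,box,th=75):
    x0,y0,x1,y1=box;g=cv2.cvtColor(img[y0:y1,x0:x1],cv2.COLOR_BGR2GRAY);m=(g<th).astype(np.uint8)
    cs=cv2.findContours(m,cv2.RETR_EXTERNAL,cv2.CHAIN_APPROX_NONE)[0];c=max(cs,key=cv2.contourArea)
    (u,v),rr=cv2.minEnclosingCircle(c);e=cv2.fitEllipse(c);return (u+x0,v+y0),rr,(e[0][0]+x0,e[0][1]+y0),e[1:]
E
python3 - <<'E'
from h import *
W=cv2.imread("pics/w1.png");T=cv2.imread("pics/top0.png");S=cv2.imread("pics/scene0.png")
for t in (60,80,100):
    a=blob(W,(240,155,325,240),t);b=blob(T,(260,198,296,230),t);c=blob(S,(262,218,294,248),t);print(t,a,b,c)
    print(tris([wray("w1.npz",a[2]),ray("top",b[2]),ray("scene",c[2])]),tris([wray("w1.npz",a[2]),ray("top",b[2])]))
# foot/console corners via wrist on z=0 plane
for uv in[(197,187),(297,124),(351,212),(262,264)]:print(uv,plane(*wray("w1.npz",uv),.0))
for uv in[(217,184),(297,140),(342,208),(266,248)]:print(uv)
j=(43,193);print("jar",plane(*wray("w1.npz",j),.062),"tall",plane(*wray("w1.npz",(376,243)),.092))
E
```

```text
60 ((277.0, 195.5), 29.58472442626953, (268.48186111450195, 192.31478118896484), ((29.928483963012695, 58.19245529174805), 29.092575073242188)) ((276.2577648162842, 214.32608604431152), 10.402505874633789, (276.52472496032715, 213.73918914794922), ((18.269315719604492, 19.650339126586914), 132.28868103027344)) ((277.5581398010254, 232.7209300994873), 9.826197624206543, (277.3815088272095, 233.5427951812744), ((16.874710083007812, 18.754302978515625), 88.1970443725586))
(array([ 0.523 , -0.0955,  0.0853]), [np.float64(0.0089), np.float64(0.0043), np.float64(0.0051)]) (array([ 0.5322, -0.0983,  0.0447]), [np.float64(0.0016), np.float64(0.0016)])
80 ((280.5, 201.0), 34.179771423339844, (276.0458793640137, 198.45050048828125), ((48.94991683959961, 68.35203552246094), 11.762218475341797)) ((278.0, 216.0), 13.038504600524902, (276.8831443786621, 214.44102668762207), ((18.518341064453125, 23.854705810546875), 142.31976318359375)) ((277.375, 233.0), 10.423181533813477, (277.4495429992676, 233.41851329803467), ((17.49605941772461, 20.159835815429688), 92.19396209716797))
(array([ 0.5218, -0.0
[... 352 characters left out ...]
72461, (276.9873104095459, 214.6751537322998), ((19.48365592956543, 25.782426834106445), 144.57081604003906)) ((277.7885904312134, 232.96979904174805), 10.97805118560791, (277.4316244125366, 233.12140464782715), ((18.368824005126953, 21.280637741088867), 100.23966217041016))
(array([ 0.5221, -0.1008,  0.0881]), [np.float64(0.002), np.float64(0.0021), np.float64(0.0002)]) (array([ 0.522 , -0.1009,  0.0886]), [np.float64(0.002), np.float64(0.002)])
(197, 187) [ 0.5002 -0.0315  0.    ]
(297, 124) [ 0.647  -0.0962  0.    ]
(351, 212) [ 0.5923 -0.2359  0.    ]
(262, 264) [ 0.4609 -0.153   0.    ]
(217, 184)
(297, 140)
(342, 208)
(266, 248)
jar [0.4184 0.0745 0.062 ] tall [ 0.5455 -0.2279  0.092 ]
```

```bash
cat >> h.py <<'E'
g=np.array([.5195,-.0995,.0955])
E
python3 - <<'E'
from h import *
from station import r
s=r.sense();R=s["ee_rot"]
c=np.load("w1.npz");
def proj(P):
    q=c["R"].T@(P-c["p"]);q=c["H"][:3,:3].T@(q-c["H"][:3,3]);q=c["K"]@q;return q[:2]/q[2]
print("grip, top, skirt foot px",proj(g),proj(g+.011*ax),proj(g-.022*ax),"bar end",proj(g+.011*ax+.029*knobR(-60)[:,0]),proj(g+.011*ax-.029*knobR(-60)[:,0]))
print("skirt L/R",proj(g-.022*ax+.033*R[:,1]),proj(g-.022*ax-.033*R[:,1]),proj(g-.022*ax+.033*R[:,0]),proj(g-.022*ax-.033*R[:,0]))
print(rel(s,g+.06*ax,knobR(-60)),rel(s,g+.013*ax,knobR(-60)))
a=cv2.imread("pics/w1.png")[130:270,190:360].astype(float)
cv2.imwrite("pics/w1z.png",cv2.resize(np.clip(a*2,0,255).astype(np.uint8),(680,560),interpolation=cv2.INTER_CUBIC))
E
```

```text
grip, top, skirt foot px [280.6707 202.4776] [280.523  205.2122] [280.9373 197.5421] bar end [280.1155 175.2275] [280.9097 233.6704]
skirt L/R [311.8826 197.5544] [249.9866 197.5297] [280.8842 166.5025] [280.9876 226.9804]
(array([-0.2, -2.5, 99.1]), array([-0.005,  0.004, -0.011])) (array([ -0.1,  -2.3, 146.1]), array([-0.005,  0.004, -0.011]))
```

View pics/w1z.png

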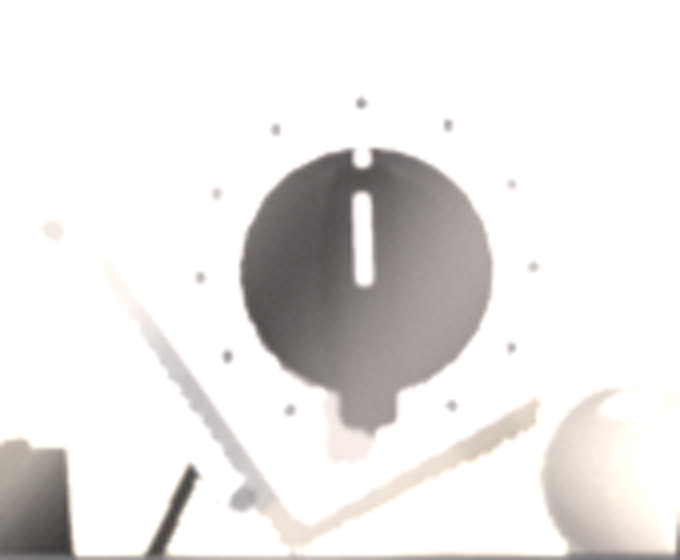

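The bar shows clearly, with its tail end at about w1 (282,237) and the skirt spanning 250–313. That agrees with the prediction to within 1–3 px. Next is the descent and grip.

{"method": "move_arm", "body": {
  "series": [
    {"grip": 0.6,"xyz": [0,-2,40],"angular": [-0.005,0.004,-0.01]},
    {"grip": 0.6,"xyz": [0,-2,80],"angular": [-0.005,0.004,-0.01]},
    {"grip": 0.6,"xyz": [0,-2,110],"angular": [-0.005,0.004,-0.01]},
    {"grip": 0.6,"xyz": [0,-2,125],"angular": [-0.005,0.004,-0.01]},
    {"grip": 0.6,"xyz": [0,-2,135],"angular": [-0.005,0.004,-0.01]},
    {"grip": 0.6,"xyz": [0,-2,142],"angular": [-0.005,0.004,-0.01]},
    {"grip": 0.6,"xyz": [0,-2,142],"angular": [-0.005,0.004,-0.01]}
  ]
}}

```text
time_s: 3.55
tcp_pos: [0.5196, -0.083, 0.124]
ee_rot: [[0.782, 0.484, 0.392], [0.594, -0.77, -0.235], [0.188, 0.416, -0.889]]
wrist_force: [0.1, 0.8, 0.5]
gripper_width: 0.606
gripper_force: 0.0
```

{"method": "move_arm", "body": {
  "series": [
    {"grip": 0,"xyz": [0,0,0],"angular": [0,0,0]},
    {"grip": 0,"xyz": [0,0,0],"angular": [0,0,0]},
    {"grip": 0,"xyz": [0,0,0],"angular": [0,0,0]},
    {"grip": 0,"xyz": [0,0,0],"angular": [0,0,0]},
    {"grip": 0,"xyz": [0,0,0],"angular": [0,0,0]},
    {"grip": 0,"xyz": [0,0,0],"angular": [0,0,0]}
  ]
}}

```text
time_s: 4.15
tcp_pos: [0.52, -0.0814, 0.1273]
ee_rot: [[0.778, 0.486, 0.399], [0.599, -0.765, -0.236], [0.191, 0.422, -0.886]]
wrist_force: [-1.8, -1.3, 5.1]
gripper_width: 0.16
gripper_force: 30.0
```

```bash
python3 - <<'E'
from h import *
from station import r
s=r.sense();print(s["ee_rot"].T@s["wrist_force"],s["moment"],s["joints"])
gg=g+.003*ax
for k in range(1,13):
    d=-60+10*k;t=max(0,(k-4)*1.5);R=knobR(d,t);p=gg+.007*ax-.006*R[:,2]; print(k,rel(s,p,R))
E
```

```text
[-1.1706  2.2638 -4.9841] [-0.3722  0.9417 -0.0557] [-12.5364  11.3874 -56.5389 117.5383  -9.3238  21.7245]
1 (array([-18.1,   0.5,  16.3]), array([0.022, 0.048, 0.174]))
2 (array([-18.1,   0.5,  16.3]), array([0.026, 0.046, 0.349]))
3 (array([-18.1,   0.5,  16.3]), array([0.03 , 0.044, 0.523]))
4 (array([-18.1,   0.5,  16.3]), array([0.034, 0.042, 0.698]))
5 (array([-18. ,   0.6,  16.3]), array([0.05 , 0.015, 0.872]))
6 (array([-18. ,   0.8,  16.3]), array([ 0.07 , -0.011,  1.045]))
7 (array([-17.9,   0.9,  16.3]), array([ 0.094, -0.036,  1.219]))
8 (array([-18. ,   1.1,  16.3]), array([ 0.123, -0.058,  1.392]))
9 (array([-18.1,   1.3,  16.3]), array([ 0.156, -0.077,  1.564]))
10 (array([-18.3,   1.4,  16.4]), array([ 0.193, -0.094,  1.736]))
11 (array([-18.5,   1.5,  16.4]), array([ 0.235, -0.106,  1.907]))
12 (array([-18.7,   1.6,  16.4]), array([ 0.282, -0.115,  2.078]))
```

The wrist ran into the j4/j5 limits, so the grip landed high and off-centre. I'll release and back off. Gripping along the full face axis won't reach, so I'll push the bar's tail end round with closed fingers and a steeper tool, which also keeps clear of the slicer.

{"method": "move_arm", "body": {
  "series": [
    {"grip": 0.6,"xyz": [0,0,0],"angular": [0,0,0]},
    {"grip": 0.6,"xyz": [0,0,0],"angular": [0,0,0]},
    {"grip": 0.6,"xyz": [0,0,0],"angular": [0,0,0]},
    {"grip": 0.6,"xyz": [0,0,-20],"angular": [0,0,0]},
    {"grip": 0.6,"xyz": [0,0,-50],"angular": [0,0,0]},
    {"grip": 0.6,"xyz": [0,0,-90],"angular": [0,0,0]},
    {"grip": 0.2,"xyz": [0,0,-110],"angular": [0,0,0]},
    {"grip": 0,"xyz": [0,0,-110],"angular": [0,0,0]}
  ]
}}

```text
time_s: 4.95
tcp_pos: [0.4913, -0.0644, 0.217]
ee_rot: [[0.779, 0.473, 0.411], [0.596, -0.762, -0.253], [0.194, 0.443, -0.876]]
wrist_force: [1.4, 0.8, 1.1]
gripper_width: 0.489
gripper_force: 0.0
```

```bash
cat >> h.py <<'E'
g=g+.003*ax
a=np.array([-.22,.1,.97]);a/=np.linalg.norm(a)
xx=np.array([np.cos(np.radians(66)),np.sin(np.radians(66)),0]);xx-=a*(a@xx);xx/=np.linalg.norm(xx)
RP=np.c_[xx,np.cross(-a,xx),-a]
def tip(th,r=.020,off=.024,h=0.): # tail push position, knob turned th deg from start
    t=np.radians(120+th); rad=np.cos(t)*up-np.sin(t)*left; tan=-np.sin(t)*up-np.cos(t)*left # clockwise tangent
    return g+r*rad-off*tan+h*ax+.025*a   # TCP
E
python3 - <<'E'
from h import *
from station import r
s=r.sense();print(s["tcp_pos"],s["joints"],RP)
print(rel(s,tip(-25,h=.07),RP))
S=dict(tcp_pos=tip(-25,h=.07),ee_rot=RP)
for th in range(-25,130,15):print(th,tip(th),rel(S,tip(th),RP)[0])
E
```

```text
[ 0.4913 -0.0644  0.217 ] [ 15.5174   0.8796 -52.6105  54.0596 -25.9405  61.8858] [[ 0.4071  0.8865  0.2201]
 [ 0.9134 -0.3947 -0.1   ]
 [-0.0018  0.2417 -0.9703]]
(array([-31.9,  25.8,  31.5]), array([ 0.267, -0.007, -0.535]))
-25 [ 0.5216 -0.1245  0.1328] [ 0.  16.9 67.9]
-10 [ 0.5143 -0.1267  0.1298] [-4.9 10.7 69.5]
5 [ 0.507  -0.1269  0.1263] [-8.1  3.4 71.3]
20 [ 0.5    -0.125   0.1225] [-9.1 -4.5 73.3]
35 [ 0.4939 -0.1211  0.1187] [ -8.1 -12.3  75.2]
50 [ 0.4891 -0.1155  0.1151] [ -4.9 -19.6  77. ]
65 [ 0.4859 -0.1087  0.1121] [  0.  -25.9  78.6]
80 [ 0.4845 -0.101   0.1097] [  6.5 -30.7  79.8]
95 [ 0.4851 -0.093   0.1083] [ 14.  -33.8  80.6]
110 [ 0.4875 -0.0852  0.1077] [ 22.1 -34.8  80.8]
125 [ 0.4916 -0.0782  0.1082] [ 30.2 -33.8  80.6]
```

{"method": "move_arm", "body": {
  "series": [
    {"grip": 0,"xyz": [-8,6,0],"angular": [0.06,0,-0.12]},
    {"grip": 0,"xyz": [-16,12,8],"angular": [0.12,0,-0.25]},
    {"grip": 0,"xyz": [-24,18,16],"angular": [0.18,0,-0.37]},
    {"grip": 0,"xyz": [-32,26,24],"angular": [0.24,0,-0.48]},
    {"grip": 0,"xyz": [-32,26,24],"angular": [0.267,-0.007,-0.535]},
    {"grip": 0,"xyz": [-32,26,24],"angular": [0.267,-0.007,-0.535]},
    {"grip": 0,"xyz": [-32,26,24],"angular": [0.267,-0.007,-0.535]}
  ]
}}

```text
time_s: 5.65
tcp_pos: [0.4909, -0.1097, 0.2018]
ee_rot: [[0.408, 0.885, 0.224], [0.913, -0.396, -0.1], [0.0, 0.245, -0.97]]
wrist_force: [0.2, 0.9, 0.3]
gripper_width: 0.009
gripper_force: 0.0
```

```bash
python3 - <<'E'
from h import *
from station import r
s=r.sense();print(s["tcp_pos"],s["joints"],s["gripper_width"])
print(rel(s,tip(-38,h=.02),RP),rel(s,tip(-38),RP))
c=r.capture("wrist");a=c["img"][:,:,::-1]
cv2.imwrite("pics/w2.png",a)
E
```

```text
[ 0.4909 -0.1097  0.2018] [ 10.1642   6.4228 -34.1314  12.8342 -38.3409 136.4362] 0.009305274499635334
(array([ 4.5, 15.6, 54.8]), array([ 0.003, -0.002, -0.002])) (array([ 4.5, 20.4, 74.2]), array([ 0.003, -0.002, -0.002]))
```

View pics/w2.png

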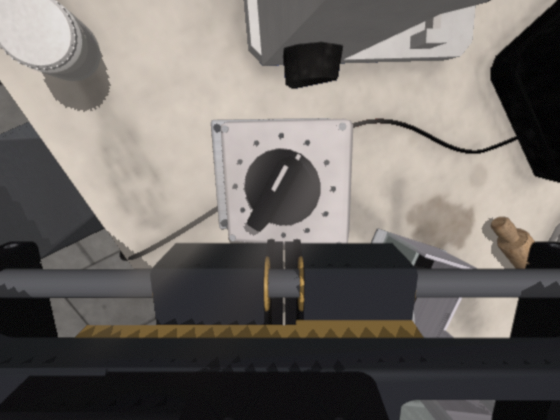

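The wrist view shows the pointer running (274,190)→(287,168), still at ten o'clock, and the tail end at (257,225). So the knob hasn't moved. Next I'll lower the fingers beside the tail.

{"method": "move_arm", "body": {
  "series": [
    {"grip": 0,"xyz": [4,12,25],"angular": [0,0,0]},
    {"grip": 0,"xyz": [4,16,50],"angular": [0,0,0]},
    {"grip": 0,"xyz": [4,18,63],"angular": [0,0,0]},
    {"grip": 0,"xyz": [4,20,70],"angular": [0,0,0]},
    {"grip": 0,"xyz": [4,20,74],"angular": [0,0,0]},
    {"grip": 0,"xyz": [4,20,74],"angular": [0,0,0]}
  ]
}}

```text
time_s: 6.3
tcp_pos: [0.5245, -0.1214, 0.1344]
ee_rot: [[0.407, 0.886, 0.222], [0.913, -0.395, -0.101], [-0.002, 0.244, -0.97]]
wrist_force: [-0.9, -0.6, -0.3]
gripper_width: 0.011
gripper_force: 0.0
```

```bash
cat >> h.py <<'E'
def ptr(c,s):
    """bar angle (deg clockwise of 12) from the white pointer in wrist view"""
    K,H=c["camera_matrix"],c["hand_eye"];R=s["ee_rot"]
    def proj(P):
        q=R.T@(P-s["tcp_pos"]);q=H[:3,:3].T@(q-H[:3,3]);q=K@q;return q[:2]/q[2]
    im=c["img"];hsv=cv2.cvtColor(im,cv2.COLOR_RGB2GRAY)
    m=np.zeros(hsv.shape,np.uint8);cv2.fillConvexPoly(m,np.array([proj(g+.011*ax+.027*(np.cos(t)*up+np.sin(t)*left)) for t in np.linspace(0,6.28,40)]).astype(np.int32),1)
    b=((hsv>110)&(m>0)).astype(np.uint8);n,l,st,ce=cv2.connectedComponentsWithStats(b)
    out=[]
    for i in range(1,n):
        if 15<st[i,4]<400:
            o=s["tcp_pos"]+R@H[:3,3];d=R@H[:3,:3]@np.linalg.inv(K)@np.r_[ce[i],1];P=o+d*((g+.011*ax-o)@ax)/(d@ax)-g
            out.append((ce[i].round(),st[i,4],np.degrees(np.arctan2(-P@left,P@up)).round(1),round(np.hypot(P@left,P@up)*1000,1)))
    return out
E
python3 - <<'E'
from h import *
from station import r
s=r.sense();c=r.capture("wrist");print(s["tcp_pos"],s["joints"],s["wrist_force"],ptr(c,s));print(s["ee_rot"].T@(tip(-38)-s["tcp_pos"]))
for th in range(-20,130,10):print(th,rel(s,tip(th),RP)[0])
E
```

```text
[ 0.5245 -0.1214  0.1344] [  7.6459  14.8706 -35.9388  15.9483 -28.0881 134.9673] [-0.8859 -0.6163 -0.3153] [(array([240., 208.]), np.int32(273), np.float64(-73.9), np.float64(12.9))]
[0.0015 0.0025 0.0002]
-20 [-5.9 -3.7  1.7]
-10 [-9.1 -8.   2.8]
0 [-11.4 -12.8   4. ]
10 [-12.8 -17.9   5.2]
20 [-13.3 -23.2   6.5]
30 [-12.8 -28.5   7.9]
40 [-11.4 -33.6   9.1]
50 [ -9.1 -38.4  10.3]
60 [ -6.  -42.7  11.4]
70 [ -2.1 -46.4  12.3]
80 [  2.3 -49.5  13. ]
90 [  7.3 -51.7  13.6]
100 [ 12.5 -53.1  13.9]
110 [ 18.  -53.5  14. ]
120 [ 23.4 -53.1  13.9]
```

{"method": "move_arm", "body": {
  "series": [
    {"grip": 0,"xyz": [-6,-4,2],"angular": [0,0,0]},
    {"grip": 0,"xyz": [-9,-8,3],"angular": [0,0,0]},
    {"grip": 0,"xyz": [-11,-13,4],"angular": [0,0,0]},
    {"grip": 0,"xyz": [-13,-18,5],"angular": [0,0,0]},
    {"grip": 0,"xyz": [-13,-23,6.5],"angular": [0,0,0]},
    {"grip": 0,"xyz": [-13,-28,8],"angular": [0,0,0]},
    {"grip": 0,"xyz": [-11,-34,9],"angular": [0,0,0]},
    {"grip": 0,"xyz": [-9,-38,10],"angular": [0,0,0]},
    {"grip": 0,"xyz": [-6,-43,11],"angular": [0,0,0]},
    {"grip": 0,"xyz": [-6,-43,11],"angular": [0,0,0]}
  ]
}}

```text
time_s: 7.35
tcp_pos: [0.4859, -0.1112, 0.1131]
ee_rot: [[0.407, 0.886, 0.221], [0.913, -0.394, -0.101], [-0.002, 0.243, -0.97]]
wrist_force: [0.4, 0.1, -0.5]
gripper_width: 0.005
gripper_force: 0.0
```

```bash
sed -i 's/^    return out$//' h.py; cat >> h.py <<'E'
    if out:
        big=max(range(len(out)),key=lambda k:out[k][1]);i=[k for k in range(1,n) if 15<st[k,4]<400][big]
        bx=cv2.boxPoints(cv2.minAreaRect(np.argwhere(l==i)[:,::-1].astype(np.float32)))
        e=sorted([(np.linalg.norm(bx[0]-bx[1]),(bx[0]+bx[3])/2,(bx[1]+bx[2])/2),(np.linalg.norm(bx[1]-bx[2]),(bx[0]+bx[1])/2,(bx[2]+bx[3])/2)],key=lambda q:q[0])[1]
        Q=[]
        for uv in e[1:]:
            d=R@H[:3,:3]@np.linalg.inv(K)@np.r_[uv,1];Q.append(o+d*((g+.011*ax-o)@ax)/(d@ax)-g)
        v=Q[1]-Q[0];v=v*np.sign(v@(Q[0]+Q[1]));out.append(("line",np.degrees(np.arctan2(-v@left,v@up)).round(1)))
    return out
E
python3 - <<'E'
from h import *
from station import r
s=r.sense();c=r.capture("wrist");print(s["tcp_pos"],s["joints"],s["wrist_force"],ptr(c,s));cv2.imwrite("pics/w3.png",c["img"][:,:,::-1])
for th in range(60,150,10):print(th,rel(s,tip(th),RP)[0])
E
```

```text
[ 0.4859 -0.1112  0.1131] [  9.173   13.2371 -44.0894  20.8663 -22.2151 128.179 ] [ 0.4294  0.1145 -0.4837] [(array([351., 234.]), np.int32(303), np.float64(11.7), np.float64(17.5)), ('line', np.float64(-1.0))]
60 [0.5 0.7 0.3]
70 [ 4.3 -3.   1.2]
80 [ 8.8 -6.   2. ]
90 [13.7 -8.3  2.5]
100 [19.  -9.7  2.9]
110 [ 24.4 -10.1   3. ]
120 [29.8 -9.7  2.9]
130 [35.1 -8.3  2.5]
140 [40.  -6.1  2. ]
```

View pics/w3.png

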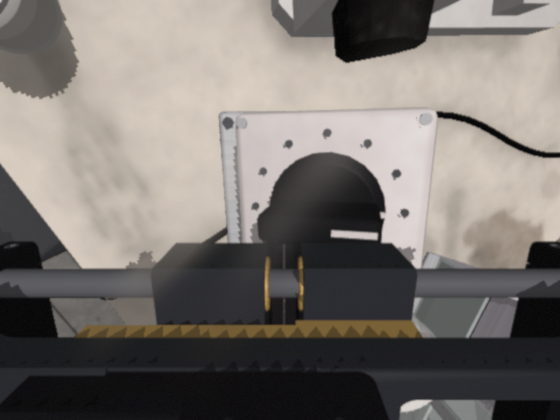

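The pointer line now lies at (331–378,235), pointing to twelve o'clock: exactly two clicks, with no residual force. I'll keep pushing.

{"method": "move_arm", "body": {
  "series": [
    {"grip": 0,"xyz": [4,-3,1],"angular": [0,0,0]},
    {"grip": 0,"xyz": [9,-6,2],"angular": [0,0,0]},
    {"grip": 0,"xyz": [14,-8,2.5],"angular": [0,0,0]},
    {"grip": 0,"xyz": [19,-9.5,3],"angular": [0,0,0]},
    {"grip": 0,"xyz": [22,-10,3],"angular": [0,0,0]},
    {"grip": 0,"xyz": [22,-10,3],"angular": [0,0,0]}
  ]
}}

```text
time_s: 8.0
tcp_pos: [0.4828, -0.0898, 0.1063]
ee_rot: [[0.411, 0.887, 0.211], [0.911, -0.398, -0.106], [-0.01, 0.236, -0.972]]
wrist_force: [-5.2, -9.9, 2.4]
gripper_width: 0.003
gripper_force: 4.6
```

```bash
python3 - <<'E'
from h import *
from station import r
s=r.sense();c=r.capture("wrist");print(s["tcp_pos"],s["wrist_force"],ptr(c,s));cv2.imwrite("pics/w4.png",c["img"][:,:,::-1])
for th in range(90,150,10):print(th,rel(s,tip(th),RP)[0])
E
```

```text
[ 0.4828 -0.0898  0.1063] [-5.183  -9.8664  2.4331] []
90 [-4.6  4.5 -1.3]
100 [ 0.6  3.2 -1. ]
110 [ 6.1  2.7 -0.9]
120 [11.5  3.1 -1.1]
130 [16.7  4.5 -1.5]
140 [21.7  6.7 -2.1]
```

{"method": "move_arm", "body": {
  "series": [
    {"grip": 0,"xyz": [3,3,-1],"angular": [0,0,0]},
    {"grip": 0,"xyz": [6,3,-1],"angular": [0,0,0]},
    {"grip": 0,"xyz": [9,3,-1],"angular": [0,0,0]},
    {"grip": 0,"xyz": [9,3,-1],"angular": [0,0,0]}
  ]
}}

```text
time_s: 8.45
tcp_pos: [0.4824, -0.0867, 0.1054]
ee_rot: [[0.418, 0.887, 0.196], [0.908, -0.403, -0.113], [-0.022, 0.225, -0.974]]
wrist_force: [-9.5, -21.8, 3.5]
gripper_width: 0.003
gripper_force: 11.1
```

```bash
python3 - <<'E'
from h import *
from station import r
s=r.sense();print(s["tcp_pos"],s["ee_rot"].T@s["wrist_force"],s["gripper_force"])
for th in range(90,150,10):print(th,rel(s,tip(th),RP)[0])
for n in("scene","top"): c=r.capture(n);cv2.imwrite(f"pics/{n}5.png",c["img"][:,:,::-1])
a=cv2.imread("pics/scene5.png")[205:275,240:310];b=cv2.imread("pics/top5.png")[180:250,240:310]
cv2.imwrite("pics/z5.png",cv2.resize(np.hstack([a,b]),(800,400),interpolation=cv2.INTER_CUBIC))
E
```

```text
[ 0.4824 -0.0867  0.1054] [-23.8343   1.138   -2.7971] 11.063094495584664
90 [-7.2  6.4 -1.7]
100 [-2.   5.  -1.4]
110 [ 3.4  4.5 -1.4]
120 [ 8.9  4.9 -1.7]
130 [14.1  6.2 -2.2]
140 [19.1  8.4 -2.9]
```

View pics/z5.png

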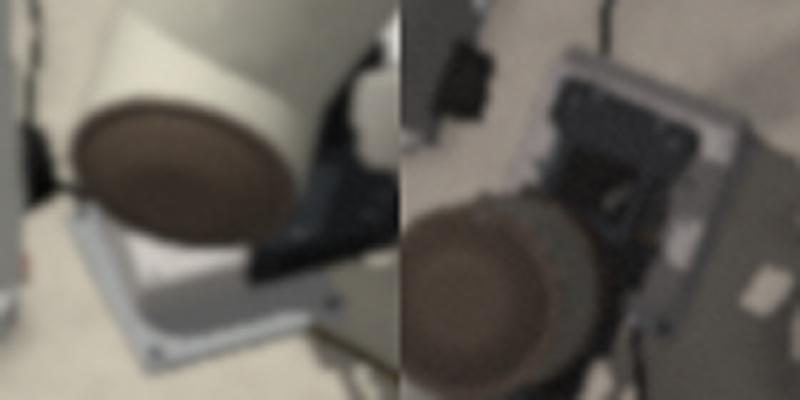

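The view is blocked by the wrist, and the push force has risen to 24 N. I'll back off, lift and re-measure the pointer.

{"method": "move_arm", "body": {
  "series": [
    {"grip": 0,"xyz": [-10,0,0],"angular": [0,0,0]},
    {"grip": 0,"xyz": [-18,0,-5],"angular": [0,0,0]},
    {"grip": 0,"xyz": [-24,0,-30],"angular": [0,0,0]},
    {"grip": 0,"xyz": [-24,0,-70],"angular": [0,0,0]},
    {"grip": 0,"xyz": [-24,0,-80],"angular": [0,0,0]},
    {"grip": 0,"xyz": [-24,0,-80],"angular": [0,0,0]}
  ]
}}

```text
time_s: 9.15
tcp_pos: [0.4669, -0.0933, 0.189]
ee_rot: [[0.406, 0.885, 0.227], [0.914, -0.393, -0.099], [0.001, 0.248, -0.969]]
wrist_force: [-0.2, 1.1, -0.3]
gripper_width: 0.006
gripper_force: 0.0
```

```bash
python3 - <<'E'
from h import *
from station import r
s=r.sense();c=r.capture("wrist");print(s["tcp_pos"],s["joints"],ptr(c,s));cv2.imwrite("pics/w6.png",c["img"][:,:,::-1])
E
```

```text
[ 0.4669 -0.0933  0.189 ] [ 13.0361   4.5655 -39.1181  14.709  -35.6424 131.8337] [(array([296., 224.]), np.int32(360), np.float64(124.5), np.float64(20.8)), (array([330., 218.]), np.int32(123), np.float64(36.7), np.float64(17.6)), ('line', np.float64(-151.3))]
```

View pics/w6.png

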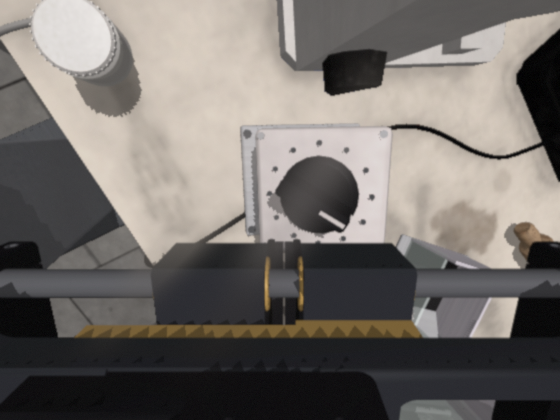

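The pointer runs (320,212)→(345,226), which is one o'clock: three clicks, resting in the stop. One more is needed. I'll re-approach behind the tail and push towards ten o'clock this time.

```bash
python3 - <<'E'
from h import *
from station import r
s=r.sense()
for th in (65,75,85,95,105,115,125,135):print(th,rel(s,tip(th,r=.022,h=.003)-.001*up-.002*left,RP)[0],rel(s,tip(th,h=.03)-.001*up-.002*left,RP)[0])
E
```

```text
65 [-7.5  1.5 76.8] [-7.6 -3.1 50.1]
75 [-3.  -1.9 77.6] [-3.5 -6.5 51. ]
85 [ 2.1 -4.4 78.3] [ 1.2 -9.1 51.6]
95 [ 7.5 -6.  78.7] [  6.4 -10.9  52.1]
105 [13.1 -6.7 78.8] [ 11.7 -11.8  52.3]
115 [18.8 -6.5 78.8] [ 17.2 -11.8  52.3]
125 [24.3 -5.3 78.5] [ 22.5 -10.9  52.1]
135 [29.6 -3.1 78. ] [27.7 -9.1 51.6]
```

{"method": "move_arm", "body": {
  "series": [
    {"grip": 0,"xyz": [-8,-2,40],"angular": [0,0,0]},
    {"grip": 0,"xyz": [-8,-2,65],"angular": [0,0,0]},
    {"grip": 0,"xyz": [-8,-2,75],"angular": [0,0,0]},
    {"grip": 0,"xyz": [-3,-3,77],"angular": [0,0,0]},
    {"grip": 0,"xyz": [2,-4.5,78],"angular": [0,0,0]},
    {"grip": 0,"xyz": [7.5,-6,78.5],"angular": [0,0,0]},
    {"grip": 0,"xyz": [7.5,-6,78.5],"angular": [0,0,0]}
  ]
}}

```text
time_s: 9.9
tcp_pos: [0.4817, -0.0919, 0.1102]
ee_rot: [[0.405, 0.886, 0.223], [0.914, -0.393, -0.1], [-0.001, 0.245, -0.97]]
wrist_force: [0.4, -0.6, -0.7]
gripper_width: 0.002
gripper_force: 0.0
```

```bash
python3 - <<'E'
from h import *
from station import r
s=r.sense();print(s["tcp_pos"],s["ee_rot"].T@s["wrist_force"],s["ee_rot"].T@s["moment"],s["joints"])
for th in (95,105,115,125,135):print(th,rel(s,tip(th,r=.022,h=.003)-.001*up-.002*left,RP)[0])
E
```

```text
[ 0.4817 -0.0919  0.1102] [-0.4444  0.4157  0.7978] [ 0.49   -0.1523 -0.0089] [ 11.6115  12.8092 -46.0812  23.3701 -21.1277 123.3601]
95 [-0.5 -0.3  0.4]
105 [ 5.1 -1.   0.6]
115 [10.8 -0.7  0.5]
125 [16.3  0.5  0.2]
135 [21.5  2.6 -0.3]
```

{"method": "move_arm", "body": {
  "series": [
    {"grip": 0,"xyz": [2,1,0],"angular": [0,0,0]},
    {"grip": 0,"xyz": [4,3,0],"angular": [0,0,0]},
    {"grip": 0,"xyz": [6,5,0],"angular": [0,0,0]},
    {"grip": 0,"xyz": [6,5,0],"angular": [0,0,0]}
  ]
}}

```text
time_s: 10.3
tcp_pos: [0.4835, -0.0912, 0.1096]
ee_rot: [[0.41, 0.887, 0.213], [0.912, -0.397, -0.105], [-0.008, 0.237, -0.972]]
wrist_force: [-10.6, -1.6, 4.4]
gripper_width: 0.003
gripper_force: 4.7
```

```bash
python3 - <<'E'
from h import *
from station import r
s=r.sense();print(s["tcp_pos"],s["ee_rot"].T@s["wrist_force"],s["ee_rot"].T@s["moment"],s["gripper_force"])
for th in (95,105,115,125,135):print(th,rel(s,tip(th,r=.022,h=.003)-.001*up-.002*left,RP)[0])
E
```

```text
[ 0.4835 -0.0912  0.1096] [-5.8739 -7.7496 -6.316 ] [ 2.3866 -1.6732 -0.0762] 4.663044232875109
95 [-1.9 -1.5 -0.4]
105 [ 3.7 -2.2 -0.3]
115 [ 9.4 -2.  -0.4]
125 [14.9 -0.8 -0.7]
135 [20.2  1.3 -1.3]
```

{"method": "move_arm", "body": {
  "series": [
    {"grip": 0,"xyz": [-4,-4,0],"angular": [0,0,0]},
    {"grip": 0,"xyz": [-4,-14,1],"angular": [0,0,0]},
    {"grip": 0,"xyz": [0,-14,1],"angular": [0,0,0]},
    {"grip": 0,"xyz": [4,-14,1],"angular": [0,0,0]},
    {"grip": 0,"xyz": [8,-13,1],"angular": [0,0,0]},
    {"grip": 0,"xyz": [8,-13,1],"angular": [0,0,0]}
  ]
}}

```text
time_s: 10.9
tcp_pos: [0.4784, -0.0774, 0.1059]
ee_rot: [[0.408, 0.887, 0.218], [0.913, -0.395, -0.102], [-0.005, 0.24, -0.971]]
wrist_force: [-4.7, 0.0, 0.7]
gripper_width: 0.004
gripper_force: 2.6
```

```bash
cat > st.py <<'E'
from h import *
from station import r
s=r.sense();p=s["tcp_pos"]-.025*a-g;R=s["ee_rot"]
print("tip up,left,h",(np.array([p@up,p@left,p@ax])*1000).round(1),"F",R.T@s["wrist_force"],"M",R.T@s["moment"],"rel to RP",rel(s,s["tcp_pos"],RP)[1],s["joints"][[3,4,5]])
E
python3 st.py
```

```text
tip up,left,h [-42.3   3.3   3.8] F [-1.9131 -4.0432 -1.7374] M [ 1.8802 -0.8084 -0.0478] rel to RP [-0.001  0.003 -0.   ] [ 25.2083 -20.6697 119.5173]
```

{"method": "move_arm", "body": {
  "series": [
    {"grip": 0,"xyz": [-18,0,0],"angular": [0,0,0]},
    {"grip": 0,"xyz": [-18,12,0],"angular": [0,0,0]},
    {"grip": 0,"xyz": [-10,12,0],"angular": [0,0,0]},
    {"grip": 0,"xyz": [-5,12,0],"angular": [0,0,0]},
    {"grip": 0,"xyz": [0,12,0],"angular": [0,0,0]},
    {"grip": 0,"xyz": [3,13,0],"angular": [0,0,0]},
    {"grip": 0,"xyz": [3,13,0],"angular": [0,0,0]}
  ]
}}

```text
time_s: 11.6
tcp_pos: [0.4826, -0.0863, 0.1068]
ee_rot: [[0.419, 0.886, 0.197], [0.908, -0.404, -0.114], [-0.022, 0.227, -0.974]]
wrist_force: [-13.2, -25.1, 8.9]
gripper_width: 0.004
gripper_force: 12.0
```

```bash
python3 st.py
```

```text
tip up,left,h [-35.3  -3.1   1.1] F [-28.5217   0.4357  -8.3858] M [ 0.1802 -8.0355  0.2525] rel to RP [-0.015  0.022 -0.008] [ 23.346  -23.0029 121.7639]
```

{"method": "move_arm", "body": {
  "series": [
    {"grip": 0,"xyz": [-12,0,0],"angular": [0,0,0]},
    {"grip": 0,"xyz": [-20,0,-5],"angular": [0,0,0]},
    {"grip": 0,"xyz": [-24,0,-40],"angular": [0,0,0]},
    {"grip": 0,"xyz": [-24,-20,-80],"angular": [0,0,0]},
    {"grip": 0,"xyz": [-24,-50,-100],"angular": [0,0,0]},
    {"grip": 0,"xyz": [-24,-50,-100],"angular": [0,0,0]}
  ]
}}

```text
time_s: 12.2
tcp_pos: [0.4161, -0.07, 0.1975]
ee_rot: [[0.405, 0.885, 0.229], [0.914, -0.393, -0.098], [0.004, 0.249, -0.969]]
wrist_force: [0.1, 0.6, -0.7]
gripper_width: 0.005
gripper_force: 0.0
```

```bash
python3 st.py; cat > look.py <<'E'
from h import *
from station import r
import sys
s=r.sense();c=r.capture("wrist");im=c["img"];cv2.imwrite(f"pics/{sys.argv[1]}.png",im[:,:,::-1])
K,H,R=c["camera_matrix"],c["hand_eye"],s["ee_rot"];o=s["tcp_pos"]+R@H[:3,3]
# rectify: sample the bar-top plane, 0.5 mm/px, up = 12 o'clock
N=56;uu,vv=np.meshgrid(np.arange(-N,N+1),np.arange(-N,N+1))
P=(g+.011*ax)[:,None]+.001*(uu.ravel()*-left[:,None]-vv.ravel()*up[:,None])
q=H[:3,:3].T@(R.T@(P-s["tcp_pos"][:,None])-H[:3,3][:,None]);q=K@q;mx=(q[0]/q[2]).reshape(uu.shape).astype(np.float32);my=(q[1]/q[2]).reshape(uu.shape).astype(np.float32)
G=cv2.remap(cv2.cvtColor(im,cv2.COLOR_RGB2GRAY),mx,my,cv2.INTER_LINEAR)
for row in G[::3,::3]:print(' '.join(f"{v:3d}" for v in row))
n,l,st,ce=cv2.connectedComponentsWithStats((G>np.float32(130)).astype(np.uint8))
for i in range(1,n):
    if 15<st[i,4]<200:
        pts=np.argwhere(l==i)[:,::-1]-N;v=np.linalg.svd(pts-pts.mean(0))[2][0];print("blob (right,down mm)",pts.mean(0),st[i,4],"line deg cw of 12",np.degrees(np.arctan2(v[0],-v[1])))
E
python3 look.py w7
```

```text
tip up,left,h [-52.2 -15.5 112.7] F [ 0.5622 -0.2572  0.6344] M [ 0.5312 -0.135   0.0015] rel to RP [ 0.007 -0.006  0.001] [ 15.898  -37.3362 125.4478]
 35 187 199 207 210 212 212 211 214 213 210 206 204 200 198 194 191 191 197 204 208 205 200 201 199 194 195 181 179 168 145 123 106  98  96  96  96  95
 71 192 198 201 206 209 209 209 212 215 215 211 206 204 200 199 199 199 204 210 212 208 204 200 186 179 176 181 182 183 183 181 177 160 140 121 106  97
132 193 195 197 199 203 202 203 203 207 207 204 203 198 202 196 198 195 199 201 203 199 195 198 191 197 188 189 196 199 204 190 182 183 183 182 177 160
186 209 219 221 219 216 215 216 217 218 219 221 221 221 221 222 221 222 220 219 220 220 218 218 219 219 218 218 218 217 201 179 162 173 182 184 184 186
206 187 205 228 226 224 223 224 225 225 225 225 225 224 224 225 225 224 224 223 224 223 221 221 221 221 220 219 218 218 199 174 171 188 147 137 163 181
208 205 225 227 226 225 224 225 226 224 224 224 222 223 224 224 132 208 225 224 224 224 222 221 221 222 219 218 219 219 218 207 179 213 214 213 204 165
208 223 225 226 226 225 225 226 226 
[... 4127 characters left out ...]
 204 203 199 202 200 201 200 199 200 203 205 204 203 202 202 201 174 173  88  41  40  38  35
178 188 182 204 208 206 204 203 204 204 202 198 195 193 193 192 190 187 186 185 182 181 180 180 181 179 177 175 174 173 172 163 138  96  44  42  40  38
180 167 154 152 159 156 157 154 153 153 153 150 149 147 146 147 142 142 139 139 137 135 132 130 128 127 125 121 119 122 123 124 123 104  49  45  43  41
188 191 186 156 118 118 122 122 124 127 126 128 130 130 129 130 130 129 129 129 128 126 126 125 123 121 120 116 116 123 127 126 125 111  53  49  46  43
178 192 191 190 155 118 120 122 122 125 125 126 129 129 129 131 131 130 130 130 129 128 128 126 123 123 122 119 118 121 127 126 125 116  59  53  51  46
```

The rectified pointer still reads one o'clock (three clicks). I'll push the tail again, with the pressure held longer, and watch for creep.

```bash
python3 - <<'E'
from h import *
from station import r
s=r.sense()
P=lambda u,l,h:rel(s,g+.001*(u*up+l*left+h*ax)+.025*a,RP)
for q in [(-33,-18,30),(-33,-18,4),(-33,-10,4),(-32,-2,4),(-31,4,4),(-30,6,4)]:print(q,P(*q))
E
```

```text
(-33, -18, 30) (array([-3.4, 37.2, 74.9]), array([ 0.007, -0.005,  0.002]))
(-33, -18, 4) (array([ -3.5,  43.3, 100.2]), array([ 0.007, -0.005,  0.002]))
(-33, -10, 4) (array([  4.5,  43.4, 100.2]), array([ 0.007, -0.005,  0.002]))
(-32, -2, 4) (array([ 12.5,  44.4, 100. ]), array([ 0.007, -0.005,  0.002]))
(-31, 4, 4) (array([18.5, 45.4, 99.8]), array([ 0.007, -0.005,  0.002]))
(-30, 6, 4) (array([20.5, 46.4, 99.6]), array([ 0.007, -0.005,  0.002]))
```

{"method": "move_arm", "body": {
  "series": [
    {"grip": 0,"xyz": [-3,30,40],"angular": [0,0,0]},
    {"grip": 0,"xyz": [-3,40,78],"angular": [0,0,0]},
    {"grip": 0,"xyz": [-3,43,95],"angular": [0,0,0]},
    {"grip": 0,"xyz": [5,43,97],"angular": [0,0,0]},
    {"grip": 0,"xyz": [10,44,97],"angular": [0,0,0]},
    {"grip": 0,"xyz": [14,45,97],"angular": [0,0,0]},
    {"grip": 0,"xyz": [16,46,97],"angular": [0,0,0]},
    {"grip": 0,"xyz": [16,46,97],"angular": [0,0,0]}
  ]
}}

```text
time_s: 13.05
tcp_pos: [0.481, -0.087, 0.1111]
ee_rot: [[0.411, 0.886, 0.212], [0.912, -0.397, -0.106], [-0.009, 0.237, -0.971]]
wrist_force: [-4.1, -11.6, -1.5]
gripper_width: 0.005
gripper_force: 4.7
```

```bash
python3 st.py
```

```text
tip up,left,h [-34.3  -4.3   5.4] F [-12.2709   0.678    1.7838] M [ 0.3393 -3.3797  0.0414] rel to RP [-0.005  0.008 -0.003] [ 23.0778 -22.3621 122.5896]
```

{"method": "move_arm", "body": {
  "series": [
    {"grip": 0,"xyz": [2,1,-1],"angular": [0,0,0]},
    {"grip": 0,"xyz": [2,1,-1],"angular": [0,0,0]},
    {"grip": 0,"xyz": [2,1,-1],"angular": [0,0,0]},
    {"grip": 0,"xyz": [2,1,-1],"angular": [0,0,0]},
    {"grip": 0,"xyz": [2,1,-1],"angular": [0,0,0]}
  ]
}}

```text
time_s: 13.55
tcp_pos: [0.4807, -0.0862, 0.1115]
ee_rot: [[0.412, 0.887, 0.209], [0.911, -0.399, -0.107], [-0.011, 0.235, -0.972]]
wrist_force: [-5.6, -11.9, -3.2]
gripper_width: 0.002
gripper_force: 5.6
```

```bash
python3 st.py
```

```text
tip up,left,h [-34.5  -3.8   6.1] F [-13.1183  -0.9301   3.2519] M [ 0.6766 -3.8143  0.1013] rel to RP [-0.007  0.01  -0.003] [ 22.8016 -22.7698 122.6598]
```

The tail won't move here even under a sustained 13 N. I'll lift off and push the pointer end from its left side instead.

{"method": "move_arm", "body": {
  "series": [
    {"grip": 0,"xyz": [-10,0,0],"angular": [0,0,0]},
    {"grip": 0,"xyz": [-14,0,-20],"angular": [0,0,0]},
    {"grip": 0,"xyz": [-10,0,-60],"angular": [0,0,0]},
    {"grip": 0,"xyz": [-10,0,-60],"angular": [0,0,0]}
  ]
}}

```text
time_s: 13.95
tcp_pos: [0.4739, -0.0842, 0.1782]
ee_rot: [[0.404, 0.883, 0.238], [0.915, -0.392, -0.096], [0.008, 0.257, -0.966]]
wrist_force: [1.6, 0.3, 0.7]
gripper_width: -0.0
gripper_force: 0.0
```

```bash
python3 st.py;python3 - <<'E'
from h import *
from station import r
s=r.sense()
P=lambda u,l,h:rel(s,g+.001*(u*up+l*left+h*ax)+.025*a,RP)
for q in [(32,18,50),(32,18,30),(32,18,4),(32,8,4),(32,0,4),(32,-6,4),(32,-10,4)]:print(q,P(*q))
E
```

```text
tip up,left,h [-9.6 -4.7 68.2] F [ 0.8981  1.5075 -0.2911] M [ 0.4572 -0.0568 -0.0372] rel to RP [ 0.015 -0.011  0.001] [ 16.1203 -32.9326 129.4618]
(32, 18, 50) (array([22.5, 44.7,  8.5]), array([ 0.015, -0.011,  0.001]))
(32, 18, 30) (array([22.3, 49.2, 28. ]), array([ 0.015, -0.011,  0.001]))
(32, 18, 4) (array([22. , 55.1, 53.3]), array([ 0.015, -0.011,  0.001]))
(32, 8, 4) (array([12. , 55.1, 53.2]), array([ 0.015, -0.011,  0.001]))
(32, 0, 4) (array([ 4. , 55.1, 53.2]), array([ 0.015, -0.011,  0.001]))
(32, -6, 4) (array([-2. , 55.1, 53.1]), array([ 0.015, -0.011,  0.001]))
(32, -10, 4) (array([-6. , 55. , 53.1]), array([ 0.015, -0.011,  0.001]))
```

{"method": "move_arm", "body": {
  "series": [
    {"grip": 0,"xyz": [20,20,5],"angular": [0,0,0]},
    {"grip": 0,"xyz": [24,45,10],"angular": [0.01,-0.01,0]},
    {"grip": 0,"xyz": [24,51,35],"angular": [0.01,-0.01,0]},
    {"grip": 0,"xyz": [23,55,50],"angular": [0.01,-0.01,0]},
    {"grip": 0,"xyz": [18,55,52],"angular": [0.01,-0.01,0]},
    {"grip": 0,"xyz": [12,55,52],"angular": [0.01,-0.01,0]},
    {"grip": 0,"xyz": [8,55,52],"angular": [0.01,-0.01,0]},
    {"grip": 0,"xyz": [4,55,52],"angular": [0.01,-0.01,0]},
    {"grip": 0,"xyz": [4,55,52],"angular": [0.01,-0.01,0]}
  ]
}}

```text
time_s: 14.85
tcp_pos: [0.5402, -0.1044, 0.1391]
ee_rot: [[0.402, 0.885, 0.233], [0.916, -0.391, -0.097], [0.006, 0.252, -0.968]]
wrist_force: [9.7, 15.7, -4.1]
gripper_width: 0.005
gripper_force: 7.9
```

```bash
python3 st.py
```

```text
tip up,left,h [32.8  4.   1.4] F [18.2876  1.4074  4.7234] M [0.1186 5.4908 0.088 ] rel to RP [ 0.011 -0.008  0.003] [ 16.19   -28.5832 133.397 ]
```

{"method": "move_arm", "body": {
  "series": [
    {"grip": 0,"xyz": [-2,0,0],"angular": [0,0,0]},
    {"grip": 0,"xyz": [-4,0,0],"angular": [0,0,0]},
    {"grip": 0,"xyz": [-4,0,0],"angular": [0,0,0]}
  ]
}}

```text
time_s: 15.15
tcp_pos: [0.5406, -0.1064, 0.1399]
ee_rot: [[0.4, 0.885, 0.238], [0.916, -0.389, -0.095], [0.009, 0.256, -0.967]]
wrist_force: [11.3, 21.7, -3.9]
gripper_width: 0.003
gripper_force: 10.1
```

```bash
python3 st.py
```

```text
tip up,left,h [34.3  2.3  1.6] F [24.3902  0.524   4.3644] M [0.4248 7.3362 0.1149] rel to RP [ 0.015 -0.012  0.005] [ 16.0348 -28.329  133.8978]
```

```bash
sed -i 's/^for row in G.*$/for row in G[4:100:4,8:104:4]:print(" ".join(f"{v:3d}" for v in row))/' look.py; python3 look.py w8
```

```text
203 199 198 201 200 201 200 201  81  43  37  34  47  45  45  44  45  45  45  45  98  76  62  29
203 201 201 200 196 194 194 197 112  51  50  75  70 101 104  86 135  81  47  19  99 100  94  29
203 203 200 198 114 190 191 192  64  53  42  36  48  87  94  89  54  24  23  23  31  79  69  29
203 203 200 197 195 191 191 189  98  61  50  43  58  85  95  90  66  27  25  25  25 100  80  30
203 202 199 198 195 191  97  77  70  64  54  47  52  82  94  90  74  27  25  26  25  98  98  38
203 191 199 198 190  75  75  70  64  61  53  48  47  80  91  90  77  29  26  27  25  85  70  53
202  95 200 198  60  68  60  60  58  57  52  99 120 130 147 158 124 133 118  30  22  50  99  72
200 198 200  66  57  48  50  50  52  51  49  47  43  51  49  48  47  46  47  45  46  35  97  75
199 199 201  51  48  41  41  41  43  44  44  42  42  50  49  48  48  47  46  46  45  33  96  68
198 197 188  58  48  41  37  36  36  39  39  39  39  48  48  47  46  48  47  47  46  36  95  96
122 193 138  69  56  47  39  34  32  36  35  35  36  47  47  46  47  47  47  47  46  47  93  81
191 192 179  82  70  57  45  37  28  33  34 
[... 503 characters left out ...]
  45  45  46  46  45  45  94
198 197 195 193 191 189 175  81  76  70  67  57  46  38  47  45  45  44  45  45  46  45  42  85
199 195 195 193 160 142 186  89  80  75  72  66  57  46  49  48  46  46  46  45  45  45  45  58
198 195 197 195 193 188 188 183  85  80  76  71  67  56  56  51  48  46  45  45  45  45  45  46
197 197 196 197 198 194 188 187 115  84  80  75  71  67  64  56  50  47  47  45  44  45  45  30
186 183 179 178 177 172 168 166 164 138  83  80  75  70  71  63  56  51  48  46  45  46  45  45
199 201 200 202 199 199 197 197 195 190 179 170  96  74  72  70  64  56  50  48  46  45  45  45
201 201 202 199 199 199 200 201 199 192 183 174 162  78  75  73  70  63  56  50  49  46  45  43
```

{"method": "move_arm", "body": {
  "series": [
    {"grip": 0,"xyz": [-2,-2,0],"angular": [0,0,0]},
    {"grip": 0,"xyz": [-4,-3,0],"angular": [0,0,0]},
    {"grip": 0,"xyz": [-4,-3,0],"angular": [0,0,0]},
    {"grip": 0,"xyz": [-4,-3,0],"angular": [0,0,0]}
  ]
}}

```text
time_s: 15.6
tcp_pos: [0.5307, -0.1132, 0.1375]
ee_rot: [[0.404, 0.887, 0.224], [0.915, -0.391, -0.102], [-0.003, 0.246, -0.969]]
wrist_force: [5.8, 5.3, 0.3]
gripper_width: 0.008
gripper_force: 3.1
```

```bash
python3 st.py
```

```text
tip up,left,h [27.6 -7.9  2.5] F [7.1793 3.1706 0.4255] M [-0.4002  2.084  -0.0036] rel to RP [0.004 0.    0.003] [ 16.2319 -28.692  134.0544]
```

It snapped over (force dropped from 24 N to 7 N). I'll retreat and verify.

{"method": "move_arm", "body": {
  "series": [
    {"grip": 0,"xyz": [10,3,0],"angular": [0,0,0]},
    {"grip": 0,"xyz": [14,3,-15],"angular": [0,0,0]},
    {"grip": 0,"xyz": [14,-20,-50],"angular": [0,0,0]},
    {"grip": 0,"xyz": [-10,-60,-80],"angular": [0,0,0]},
    {"grip": 0,"xyz": [-18,-105,-95],"angular": [0,0,0]},
    {"grip": 0,"xyz": [-18,-115,-95],"angular": [0,0,0]},
    {"grip": 0,"xyz": [-18,-115,-95],"angular": [0,0,0]}
  ]
}}

```text
time_s: 16.3
tcp_pos: [0.3934, -0.0769, 0.1998]
ee_rot: [[0.408, 0.889, 0.21], [0.913, -0.394, -0.105], [-0.011, 0.234, -0.972]]
wrist_force: [1.1, 0.1, 0.2]
gripper_width: 0.008
gripper_force: 0.0
```

```bash
python3 st.py; sed -i 's/4:100:4,8:104:4/8:104:3,20:104:3/' look.py; python3 look.py w9
```

```text
tip up,left,h [-66.9 -31.  123.2] F [0.486  0.9848 0.0271] M [ 0.4561 -0.0998 -0.0895] rel to RP [-0.007  0.009  0.001] [ 15.3312 -39.4861 125.7383]
207 204 207 207 209 214 210 215 211 216 214 216 216 215 219 218 219 218 220 220 220 218 219 218 220 196 188 188
225 226 227 226 227 228 228 227 228 228 228 228 227 226 227 226 224 224 225 224 224 223 222 222 190 183 172 187
228 230 230 229 229 229 228 229 229 230 227 229 228 228 228 227 225 224 226 226 223 223 223 223 214 170 153 145
230 231 230 228 228 228 227 227 229 218  88 214 228 228 228 228 226 225 226 226 224 224 224 224 222 205 184 210
230 230 229 226 227 227 227 227 229 228 198 223 227 228 227 228 215 212 226 225 223 224 224 224 222 205 181 214
230 229 228 121 143 226 227 227 228 229 227 226 226 226 226 227 127 139 225 225 224 224 224 224 222 206 178 219
230 228 228 223 224 227 227 227 219 198 177 184 192 223 225 225 221 210 223 224 223 223 224 223 222 208 186 221
228 227 228 226 226 226 155  52  28  29  28  28  29  32  79 188 223 222 222 223 222 223 224 224 223 209 191 220
226 226 226 227 212  58  30  32  31  30  30  31  29  28
[... 2092 characters left out ...]
 216 215 216 216 152 136 153 199 216 212 212 203 135 213 215 212 209 211 210 211 211 160 124
216 216 214 195 119 210 214 213 214 215 211 214 214 213 211 210 205 130 210 212 210 210 211 212 212 210 161 126
216 216 214 213 213 214 213 212 213 213 150 164 213 213 212 211 209 210 213 212 211 210 210 212 211 208 164 127
215 215 215 215 215 214 212 212 213 213 191 159 211 211 211 211 209 209 212 214 213 211 210 211 210 191 166 128
215 215 217 218 216 213 212 212 212 212 211 211 210 209 209 208 208 209 212 213 212 210 209 209 205 184 173 126
blob (right,down mm) [ 16.4342 -12.7237] 76 line deg cw of 12 -120.96124457151524
blob (right,down mm) [38.3333 54.7778] 18 line deg cw of 12 111.5579748844541
```

The pointer line reads 59° past twelve, which is two o'clock: four clicks done. Next is the lever.

```bash
cat >> h.py <<'E'
cy=np.array([.697,.717,0]);cy/=np.linalg.norm(cy);cx=np.array([cy[1],-cy[0],0]);RC=np.c_[cy,-cx*1,np.array([0,0,-1])]
if np.linalg.det(RC)<0: RC[:,1]*=-1
ball=np.array([.481,-.340,.207])
E
python3 - <<'E'
from h import *
from station import r
s=r.sense();print(RC)
st=ball-.05*cy;st[2]=.195
print(rel(s,np.r_[st[:2],.29],RC),st)
S=dict(tcp_pos=np.r_[st[:2],.29],ee_rot=RC)
print(rel(S,st,RC)[0],rel(S,np.array([.501,-.314,.195]),RC)[0])
E
```

```text
[[ 0.697  0.717  0.   ]
 [ 0.717 -0.697  0.   ]
 [ 0.     0.    -1.   ]]
(array([-253.4,  184.3,  -45.2]), array([ 0.237, -0.031,  0.351])) [ 0.4461 -0.3759  0.195 ]
[ 0.  0. 95.] [82.6 -3.8 95. ]
```

{"method": "move_arm", "body": {
  "series": [
    {"grip": 0,"xyz": [-20,15,-40],"angular": [0.03,0,0.04]},
    {"grip": 0,"xyz": [-50,36,-65],"angular": [0.06,0,0.09]},
    {"grip": 0,"xyz": [-80,58,-65],"angular": [0.1,-0.01,0.14]},
    {"grip": 0,"xyz": [-110,80,-60],"angular": [0.13,-0.01,0.19]},
    {"grip": 0,"xyz": [-140,102,-55],"angular": [0.16,-0.02,0.24]},
    {"grip": 0,"xyz": [-175,127,-50],"angular": [0.2,-0.02,0.3]},
    {"grip": 0,"xyz": [-210,152,-50],"angular": [0.237,-0.03,0.351]},
    {"grip": 0,"xyz": [-240,175,-47],"angular": [0.237,-0.03,0.351]},
    {"grip": 0,"xyz": [-253,184,-45],"angular": [0.237,-0.03,0.351]},
    {"grip": 0,"xyz": [-253,184,-45],"angular": [0.237,-0.03,0.351]}
  ]
}}

```text
time_s: 17.35
tcp_pos: [0.4473, -0.3784, 0.287]
ee_rot: [[0.701, 0.714, -0.003], [0.714, -0.701, 0.002], [-0.001, -0.004, -1.0]]
wrist_force: [-0.1, 0.4, -1.1]
gripper_width: 0.006
gripper_force: 0.0
```

```bash
cat > ballfind.py <<'E'
from h import *
from station import r
# dark blob near predicted ball in wrist view + top view, triangulated
s=r.sense();c=r.capture("wrist");T=r.capture("top");S=r.capture("scene");np.savez("wb.npz",p=s["tcp_pos"],R=s["ee_rot"],K=c["camera_matrix"],H=c["hand_eye"])
cv2.imwrite("pics/wb.png",c["img"][:,:,::-1])
print(s["tcp_pos"],s["joints"])
for th in np.linspace(-.48,.48,5):
    B=g*0+np.r_[(.541,-.394),.085]-.084*cx+.122*(np.sin(th)*cy+np.cos(th)*np.array([0,0,1]))
    out=[]
    q=c["hand_eye"][:3,:3].T@(s["ee_rot"].T@(B-s["tcp_pos"])-c["hand_eye"][:3,3]);q=c["camera_matrix"]@q;uw=q[:2]/q[2]
    for C in(T,S):
        q=C["camera_matrix"]@(cv2.Rodrigues(C["rvec"])[0]@B+C["tvec"].ravel());out.append(q[:2]/q[2])
    v=[]
    for im,p in((c["img"],uw),(T["img"],out[0]),(S["img"],out[1])):
        x,y=np.round(p).astype(int);v.append(int(im[y-1:y+2,x-1:x+2].mean()) if 2<x<557 and 2<y<417 else None)
    print(round(th,2),B,uw,out,v)
E
python3 ballfind.py
```

```text
[ 0.4473 -0.3784  0.287 ] [-24.4163  16.9129  -1.3985  -0.035  -71.8981 159.9518]
-0.48 [ 0.4415 -0.3758  0.1932] [275.6454 224.4982] [array([373.0015, 235.3657]), array([359.985 , 178.6621])] [233, 7, 152]
-0.24 [ 0.4606 -0.3562  0.2035] [274.8561 193.4658] [array([366.3703, 228.1768]), array([351.4711, 175.7951])] [219, 13, 130]
0.0 [ 0.4808 -0.3354  0.207 ] [274.2272 154.0397] [array([358.9489, 220.9105]), array([342.1101, 174.8056])] [56, 10, 20]
0.24 [ 0.501  -0.3147  0.2035] [273.8786 110.9111] [array([351.2616, 214.0793]), array([332.5235, 175.7719])] [152, 105, 127]
0.48 [ 0.52   -0.2951  0.1932] [273.8804  70.4978] [array([343.8474, 208.153 ]), array([323.3521, 178.6228])] [151, 90, 123]
```

```bash
python3 - <<'E'
from h import *
W=cv2.imread("pics/wb.png");S=cv2.imread("pics/scene0.png")
for t in(50,70):
    w=blob(W,(235,110,315,205),t);b=blob(S,(334,165,352,185),t);print(w,b,tris([wray("wb.npz",w[2]),ray("scene",b[2])]))
    print(plane(*wray("wb.npz",w[2]),.207))
g_=cv2.cvtColor(W,cv2.COLOR_BGR2GRAY)
for row in g_[100:215:5,235:315:4]:print(' '.join(f"{v:3d}" for v in row))
E
```

```text
((284.78857803344727, 158.41182327270508), 15.66217041015625, (287.00428771972656, 156.02105712890625), ((18.27482795715332, 31.4349365234375), 24.459367752075195)) ((344.0, 174.2857141494751), 3.8466460704803467, (343.97162437438965, 174.19693088531494), ((6.521849155426025, 7.336479663848877), 6.569860935211182)) (array([ 0.4839, -0.3446,  0.2039]), [np.float64(0.0027), np.float64(0.0027)])
[ 0.4862 -0.3427  0.207 ]
((282.71929931640625, 161.7894744873047), 20.70352554321289, (282.61983489990234, 161.9731330871582), ((36.60736083984375, 40.363746643066406), 20.746946334838867)) ((343.9166669845581, 174.0833330154419), 4.360591411590576, (343.90080070495605, 174.09919929504395), ((7.637268543243408, 8.455592155456543), 45.0)) (array([ 0.4808, -0.3438,  0.2059]), [np.float64(0.0003), np.float64(0.0003)])
[ 0.4811 -0.3435  0.207 ]
194 192 200 219 228 230 140 142 145 145 148 143 143 138 136 134 139 219 235 234
194 198 213 225 228 228 225 143 145 147 147 143 137 139 135 150 224 222 234 233
201 205 218 225 228 228 227 229 210 145 146 145 137 137 211 230 226 224 234 233
201 205 217 225 22
[... 881 characters left out ...]
 212 217 101  61  55  51  50  49  52  56  59  63 133 150 169
228 229 231 229 223 209 202 208  65  52  50  49  51  56  60  65 189 137 138 176
229 229 231 229 226 222 209 201 209 120  51  53  57  61  91 221 221 185 138 147
230 229 230 229 226 225 222 217 218 214 215 211 214 219 222 221 208 138 137 134
229 232 232 231 227 226 226 228 226 222 223 220 220 218 213 172 131 135 135 113
230 232 233 233 230 231 228 218 215 223 223 220 216 208 142 133 131 134 135 116
230 232 232 232 229 198 223 224 222 219 195 186 208 166 132 132 130 134 133 134
230 232 232 227 213 223 223 222 220 184 171 169 161 192 134 131 129 135 132 136
234 233 232 163 232 230 232 231 230 212 188 167 165 164 136 132 126 134 132 134
```

The ball is at (0.481,-0.344,0.206), so the lever is upright, and it lies straight ahead of the tool's x axis. Next I'll lower beside it and push left.

{"method": "move_arm", "body": {
  "series": [
    {"grip": 0,"xyz": [0,0,40],"angular": [0,0,0]},
    {"grip": 0,"xyz": [0,0,80],"angular": [0,0,0]},
    {"grip": 0,"xyz": [8,0,92],"angular": [0,0,0]},
    {"grip": 0,"xyz": [20,0,92],"angular": [0,0,0]},
    {"grip": 0,"xyz": [32,0,92],"angular": [0,0,0]},
    {"grip": 0,"xyz": [44,0,92],"angular": [0,0,0]},
    {"grip": 0,"xyz": [56,0,92],"angular": [0,0,0]},
    {"grip": 0,"xyz": [66,0,94],"angular": [0,0,0]},
    {"grip": 0,"xyz": [74,0,95],"angular": [0,0,0]},
    {"grip": 0,"xyz": [77,0,95],"angular": [0,0,0]}
  ]
}}

```text
time_s: 18.5
tcp_pos: [0.501, -0.3194, 0.1939]
ee_rot: [[0.697, 0.717, -0.001], [0.717, -0.697, 0.001], [0.0, -0.001, -1.0]]
wrist_force: [0.2, 0.7, -0.7]
gripper_width: 0.006
gripper_force: 0.0
```

{"method": "move_arm", "body": {
  "series": [
    {"grip": 0,"xyz": [3,0,0],"angular": [0,0,0]},
    {"grip": 0,"xyz": [3,0,0],"angular": [0,0,0]}
  ]
}}

```text
time_s: 18.7
tcp_pos: [0.5023, -0.318, 0.194]
ee_rot: [[0.698, 0.716, -0.001], [0.716, -0.698, 0.001], [-0.0, -0.001, -1.0]]
wrist_force: [0.1, -1.2, 0.3]
gripper_width: 0.003
gripper_force: 0.2
```

{"method": "move_arm", "body": {
  "series": [
    {"grip": 0,"xyz": [3,0,0],"angular": [0,0,0]},
    {"grip": 0,"xyz": [5,0,0],"angular": [0,0,0]},
    {"grip": 0,"xyz": [5,0,0],"angular": [0,0,0]}
  ]
}}

```text
time_s: 19.0
tcp_pos: [0.5033, -0.3167, 0.1938]
ee_rot: [[0.699, 0.715, -0.006], [0.715, -0.699, -0.001], [-0.006, -0.004, -1.0]]
wrist_force: [-5.4, -8.9, -1.6]
gripper_width: 0.004
gripper_force: 4.2
```

```bash
python3 ballfind.py; python3 - <<'E'
from h import *
from station import r
s=r.sense();print(s["ee_rot"].T@s["wrist_force"])
S=r.capture("scene")["img"];G=cv2.cvtColor(S,cv2.COLOR_RGB2GRAY)
for row in G[164:196:2,306:362:2]:print(' '.join(f"{v:3d}" for v in row))
E
```

```text
[ 0.5033 -0.3167  0.1938] [-16.4992  21.6605  -8.3324   0.2102 -60.3406 152.0614]
-0.48 [ 0.4415 -0.3758  0.1932] [277.4511 412.6106] [array([373.0015, 235.3657]), array([359.985 , 178.6621])] [16, 61, 160]
-0.24 [ 0.4606 -0.3562  0.2035] [276.6446 388.9379] [array([366.3703, 228.1768]), array([351.4711, 175.7951])] [15, 64, 160]
0.0 [ 0.4808 -0.3354  0.207 ] [276.0015 346.1628] [array([358.9489, 220.9105]), array([342.1101, 174.8056])] [28, 12, 150]
0.24 [ 0.501  -0.3147  0.2035] [275.6858 288.3074] [array([351.2616, 214.0793]), array([332.5235, 175.7719])] [67, 16, 96]
0.48 [ 0.52   -0.2951  0.1932] [275.7894 225.5575] [array([343.8474, 208.153 ]), array([323.3521, 178.6228])] [68, 15, 14]
[-8.6485  1.9052  0.425 ]
131 133 136 136 131 113 105 100  51  28  20  22  63 116 132 141 147 152 156 160 161 162 164 165 165 164 164 162
135 126 129 129 124 109 109 109  67  47  24  26  55 111 130 140 147 151 156 159 161 163 164 165 164 165 164 162
143 130 123 121 116 107 103 100  70  46  24  27  46 105 130 139 145 151 156 159 161 162 163 165 164 165 164 163
138 149 137 121 113 107 103 103 103  
[... 718 characters left out ...]
 161 163 164 165 165 165 164
149 132 121 121 118 108 105 111 125 119  96  65  22  36 100 129 138 146 151 155 158 161 163 164 165 165 165 164
144 129 122 121 118 107 105 113 129 129 110  79  68  76 103 127 138 145 151 155 159 160 163 164 164 165 166 164
143 131 121 121 118 108 105 114 129 131 123  96  93 110 115 126 137 143 149 154 158 161 162 163 164 165 165 165
129 127 120 124 117 109 106 117 130 132 130 110  92 102 113 124 135 143 149 153 158 160 162 163 164 165 165 164
125 128 136 140 136 126 107 117 131 135 137 124  98  94 109 121 134 142 148 153 157 159 163 164 165 164 165 164
127 127 131 135 132 125 110 121 136 140 140 127 110  93 100 119 134 141 147 152 157 160 161 163 163 164 165 164
```

The lever is at its stop: 8.6 N on the tool, and the ball is seen at scene (323,178), as predicted for +0.48. I'll back off and go to the jar.

{"method": "move_arm", "body": {
  "series": [
    {"grip": 0,"xyz": [-12,0,0],"angular": [0,0,0]},
    {"grip": 0,"xyz": [-25,0,0],"angular": [0,0,0]},
    {"grip": 0,"xyz": [-25,0,-45],"angular": [0,0,0]},
    {"grip": 0,"xyz": [-25,0,-90],"angular": [0,0,0]},
    {"grip": 0.3,"xyz": [-25,0,-120],"angular": [0,0,0.1]},
    {"grip": 0.6,"xyz": [-25,0,-120],"angular": [0,0,0.2]}
  ]
}}

```text
time_s: 19.8
tcp_pos: [0.4901, -0.3339, 0.3204]
ee_rot: [[0.829, 0.56, 0.011], [0.56, -0.829, -0.004], [0.007, 0.009, -1.0]]
wrist_force: [0.5, 0.2, -0.8]
gripper_width: 0.109
gripper_force: 0.0
```

```bash
python3 - <<'E'
from h import *
from station import r
s=r.sense();print(s["tcp_pos"],s["joints"])
S=r.capture("scene");G=cv2.cvtColor(S["img"],cv2.COLOR_RGB2GRAY);print("ball",G[176:182,321:327].mean())
RJ=np.diag([1.,-1,-1]);print(rel(s,[.38,-.1,.3],RJ),rel(s,[.414,.074,.22],RJ))
E
```

```text
[ 0.4901 -0.3339  0.3204] [-18.6274  16.2761   2.405    0.0217 -75.4694 142.6708]
ball 22.52777777777778
(array([  39.6, -255.6,   18.2]), array([ 0.007, -0.009,  0.594])) (array([ 164.7, -381.5,   97.9]), array([ 0.007, -0.009,  0.594]))
```

{"method": "move_arm", "body": {
  "series": [
    {"grip": 1,"xyz": [16,-38,5],"angular": [0,0,0.08]},
    {"grip": 1,"xyz": [32,-76,10],"angular": [0,0,0.16]},
    {"grip": 1,"xyz": [48,-114,15],"angular": [0,0,0.24]},
    {"grip": 1,"xyz": [64,-152,20],"angular": [0,0,0.32]},
    {"grip": 1,"xyz": [82,-190,25],"angular": [0,0,0.4]},
    {"grip": 1,"xyz": [98,-228,30],"angular": [0,0,0.48]},
    {"grip": 1,"xyz": [115,-266,40],"angular": [0,0,0.55]},
    {"grip": 1,"xyz": [131,-304,55],"angular": [0,0,0.594]},
    {"grip": 1,"xyz": [148,-342,75],"angular": [0,0,0.594]},
    {"grip": 1,"xyz": [165,-381,90],"angular": [0.007,-0.009,0.594]}
  ]
}}

```text
time_s: 20.85
tcp_pos: [0.4086, 0.0763, 0.2232]
ee_rot: [[1.0, 0.006, -0.012], [0.006, -1.0, 0.005], [-0.012, -0.005, -1.0]]
wrist_force: [0.6, 0.0, -0.6]
gripper_width: 0.982
gripper_force: 0.0
```

```bash
python3 - <<'E'
from h import *
from station import r
s=r.sense();c=r.capture("wrist");np.savez("wj.npz",p=s["tcp_pos"],R=s["ee_rot"],K=c["camera_matrix"],H=c["hand_eye"]);print(s["tcp_pos"],s["joints"])
cv2.imwrite("pics/wj.png",c["img"][:,:,::-1])
H=c["hand_eye"];q=H[:3,:3].T@(s["ee_rot"].T@(np.array([.414,.074,.062])-s["tcp_pos"])-H[:3,3]);q=c["camera_matrix"]@q;p=q[:2]/q[2];print("pred",p,305*.026/q[2])
G=cv2.cvtColor(c["img"],cv2.COLOR_RGB2GRAY);x,y=p.astype(int)
print(G[max(0,y-60):y+60:6,x-70:x+72:7])
cs=cv2.HoughCircles(cv2.medianBlur(G,5),cv2.HOUGH_GRADIENT,1,30,param1=80,param2=20,minRadius=25,maxRadius=60)
if cs is not None:
    for u,v,rr in cs[0][:5]:print(u,v,rr,plane(*wray("wj.npz",(u,v)),.062))
E
```

```text
[0.4086 0.0763 0.2232] [ 32.723    2.7728 -28.4095  -0.7431 -59.249   57.9872]
pred [286.6074 195.101 ] 25.97421047757992
[[197 164 129 186 195 193 197 197 202 200 200 202 202 204 205 199 197 196
  199 198 201]
 [199 191 138 180 192 198 199 196 198 197 201 200 202 205 202 196 198 196
  197 197 203]
 [198 198 182 134 188 197 199 198 200 200 200 201 202 202 201 201 200 193
  196 196 200]
 [200 199 189 151 183 194 195 197 197 196 195 197 198 200 202 199 198 194
  195 198 199]
 [200 201 194 173 160 188 191 189 187 185 183 190 195 197 197 196 193 193
  196 199 200]
 [200 200 192 179 147 177 181 179 158 128 156 113 144 161 193 193 191 194
  194 195 196]
 [198 195 189 174 155 171 164 165 187 209 217 203 157 121 124 169 184 190
  187 183 178]
 [198 195 191 181 173 137 168 189 217 215 217 215 211 143 119 118 173 182
  179 175 168]
 [197 195 193 190 182 140 179 211 215 212 213 210 207 181 117 115 162 174
  176 175 172]
 [197 196 195 195 190 148 183 215 211 210 174 160 169 190 121 116 115 112
  107 162 179]
 [198 197 197 196 192 147 176 211 210 211 163 132 134 132 124 121 119 115
  112 105  99]
[... 309 characters left out ...]
 189 190 190 142 119 117 114 114
  114 115 118]
 [195 199 201 197 193 153 184 188 190 191 192 192 194 143 119 116 116 117
  119 119 117]
 [147 144 144 141 140 137 147 154 152 151 152 164 167 110 108 106 111 112
  109 113 119]
 [110 105 108 107 113 113  91  96  99  94  92  89  85  81  76  74  71  71
   46  45 118]
 [106 105 109 108 106 112  90  95  97  92  88  84  80  76  74  73  71  71
   68  46 111]
 [107 103 109 111 109 110  87  95  95  87  84  81  78  75  72  70  69  69
   70  45 111]]
483.5 82.5 58.3 [ 0.5195 -0.1028  0.062 ]
107.5 8.5 49.0 [0.5763 0.2287 0.062 ]
515.5 85.5 58.3 [ 0.5172 -0.1321  0.062 ]
437.5 87.5 45.0 [ 0.5151 -0.0619  0.062 ]
418.5 288.5 48.1 [ 0.3108 -0.0706  0.062 ]
```

{"method": "move_arm", "body": {
  "series": [
    {"grip": 1,"xyz": [8,0,45],"angular": [0,0,0]},
    {"grip": 1,"xyz": [8,0,90],"angular": [0,0,0]},
    {"grip": 1,"xyz": [8,0,130],"angular": [0,0,0]},
    {"grip": 1,"xyz": [8,0,155],"angular": [0,0,0]},
    {"grip": 1,"xyz": [8,0,172],"angular": [0,0,0]},
    {"grip": 1,"xyz": [8,0,172],"angular": [0,0,0]},
    {"grip": 0,"xyz": [8,0,172],"angular": [0,0,0]},
    {"grip": 0,"xyz": [8,0,172],"angular": [0,0,0]},
    {"grip": 0,"xyz": [8,0,172],"angular": [0,0,0]},
    {"grip": 0,"xyz": [8,0,172],"angular": [0,0,0]}
  ]
}}

```text
time_s: 21.9
tcp_pos: [0.4168, 0.0765, 0.0532]
ee_rot: [[1.0, 0.004, -0.009], [0.004, -1.0, 0.006], [-0.009, -0.006, -1.0]]
wrist_force: [-0.8, -0.2, -0.8]
gripper_width: 0.725
gripper_force: 0.0
```

{"method": "move_arm", "body": {
  "series": [
    {"grip": 0,"xyz": [0,0,0],"angular": [0,0,0]},
    {"grip": 0,"xyz": [0,0,0],"angular": [0,0,0]},
    {"grip": 0,"xyz": [0,0,-10],"angular": [0,0,0]},
    {"grip": 0,"xyz": [0,0,-40],"angular": [0,0,0]},
    {"grip": 0,"xyz": [0,0,-80],"angular": [0,0,0]},
    {"grip": 0,"xyz": [0,0,-120],"angular": [0,0,0]},
    {"grip": 0,"xyz": [0,0,-160],"angular": [0,0,0]},
    {"grip": 0,"xyz": [0,0,-200],"angular": [0,0,0]},
    {"grip": 0,"xyz": [0,0,-240],"angular": [0,0,0]},
    {"grip": 0,"xyz": [0,0,-260],"angular": [0,0,0]}
  ]
}}

```text
time_s: 22.9
tcp_pos: [0.4198, 0.0751, 0.3168]
ee_rot: [[1.0, 0.005, -0.005], [0.005, -1.0, 0.008], [-0.005, -0.008, -1.0]]
wrist_force: [0.7, 0.7, -1.5]
gripper_width: 0.584
gripper_force: 30.0
```

```bash
python3 - <<'E'
from h import *
from station import r
s=r.sense();print(s["tcp_pos"],s["joints"],s["gripper_width"],s["gripper_force"],s["wrist_force"])
M=np.array([.541,-.394])
RM=np.c_[cx,np.cross([0,0,-1],cx),[0,0,-1]];print(RM)
t=M-.004*cy[:2];print(t,rel(s,np.r_[t,.32],RM))
E
```

```text
[0.4198 0.0751 0.3168] [ 31.7722  -0.5798 -17.9281  -0.5571 -72.6457  58.6581] 0.5844532210445192 29.999996760784597 [ 0.7456  0.7087 -1.4923]
[[ 0.717 -0.697  0.   ]
 [-0.697 -0.717  0.   ]
 [ 0.    -0.    -1.   ]]
[ 0.5382 -0.3969] (array([116.2, 472.5,  -7.6]), array([-0.006,  0.008,  0.776]))
```

The jar is held (opening 50.8 mm). I'll carry it over the chute mouth.

{"method": "move_arm", "body": {
  "series": [
    {"grip": 0,"xyz": [10,40,-5],"angular": [0,0,0.07]},
    {"grip": 0,"xyz": [20,82,-8],"angular": [0,0,0.14]},
    {"grip": 0,"xyz": [31,126,-10],"angular": [0,0,0.22]},
    {"grip": 0,"xyz": [42,170,-10],"angular": [0,0,0.3]},
    {"grip": 0,"xyz": [53,215,-10],"angular": [0,0,0.38]},
    {"grip": 0,"xyz": [64,260,-10],"angular": [0,0,0.46]},
    {"grip": 0,"xyz": [75,305,-10],"angular": [0,0,0.54]},
    {"grip": 0,"xyz": [86,350,-10],"angular": [0,0,0.62]},
    {"grip": 0,"xyz": [97,395,-10],"angular": [0,0,0.7]},
    {"grip": 0,"xyz": [108,435,-10],"angular": [0,0,0.776]}
  ]
}}

```text
time_s: 23.9
tcp_pos: [0.5288, -0.3615, 0.319]
ee_rot: [[0.714, -0.7, -0.012], [-0.7, -0.714, 0.006], [-0.012, 0.004, -1.0]]
wrist_force: [0.4, 0.3, -1.1]
gripper_width: 0.578
gripper_force: 30.0
```

```bash
python3 - <<'E'
from h import *
from station import r
s=r.sense();c=r.capture("wrist");print(s["tcp_pos"],s["joints"],s["gripper_width"]);cv2.imwrite("pics/wm.png",c["img"][:,:,::-1])
RM=np.c_[cx,np.cross([0,0,-1],cx),[0,0,-1]];M=np.array([.541,-.394]);t=M-.004*cy[:2]
print(rel(s,np.r_[t,.32],RM))
# rectify the rim plane, 2 mm/px in chute frame: columns = -y(right), rows down = -x
o=np.r_[M,.214];N=45;uu,vv=np.meshgrid(np.arange(-N,N+1),np.arange(-N,N+1))
P=o[:,None]-.002*(uu.ravel()*cy[:,None]+vv.ravel()*cx[:,None]);H=c["hand_eye"]
q=c["camera_matrix"]@(H[:3,:3].T@(s["ee_rot"].T@(P-s["tcp_pos"][:,None])-H[:3,3][:,None]))
G=cv2.remap(cv2.cvtColor(c["img"],cv2.COLOR_RGB2GRAY),(q[0]/q[2]).reshape(uu.shape).astype(np.float32),(q[1]/q[2]).reshape(uu.shape).astype(np.float32),cv2.INTER_LINEAR)
for k,row in zip(range(N*2,-N*2,-6),G[::3,4:88:2]):print(f"{k:4d}|",' '.join(f"{v:3d}" for v in row))
E
```

```text
[ 0.5288 -0.3615  0.319 ] [-19.9481  21.9033  10.4019  -0.0814 -79.2325  65.5184] 0.5779860960247584
(array([31.5, 18.7, -1.4]), array([ 0.004,  0.012, -0.004]))
  90| 208 197 198 191 191 200 202 206 221 230 231 235 234 235 236 237 238 238 233 235 237 229 225 223 226 230 233 231 235 233 231 234 235 235 236 232 232 232 233 231 230 232
  84| 207 201 190 195 196 203 211 219 229 233 236 239 237 237 237 238 237 236 234 233 234 234 232 231 232 231 233 233 233 233 235 235 236 236 234 234 236 234 233 234 233 233
  78| 201 201 191 187 190 202 215 225 233 234 237 238 238 237 239 238 235 236 239 238 236 235 236 235 234 235 237 233 236 237 236 237 236 236 236 236 237 238 235 215 151 140
  72| 204 201 195 194 204 221 227 233 235 235 237 238 236 235 238 238 237 237 238 238 237 235 233 231 232 232 233 232 234 234 235 237 239 237 190 148 147 145 145 144 144 142
  66| 206 202 201 206 220 228 229 238 235 236 234 233 232 234 234 237 239 238 235 150 146 144 143 145 145 145 144 142 142 147 146 148 150 148 148 148 148 147 144 141 142 142
  60| 207 210 209 221 227 234 235 233 233 233 231 231 227 217 222 22
[... 3581 characters left out ...]
  29
 -66| 245 245  86  38  42  46  50 181 146 151 154 155 152 151 151 152 155 153 153 153 155 155 154 155 150 148 180  64  25  26  15  17 155 110 109 113 141 148  27  35  28  28
 -72| 174  38  35  41  42  47 106 146 152 156 154 152 150 150 151 151 150 154 154 153 151 152 155 156 155 154 145 140  25  24  25  15  15  54 135 115 118 126  72  80  91  33
 -78|  47  46  48  52  55  59 109 112 118 119 121 120 121 120 120 120 119 120 121 120 120 121 122 122 122 124 121 116  48  35  35  33  28  28  27 120 132 123  73  76  82 101
 -84|  67  66  68  71  73  76  79  82  86  88  89  90  89  87  85  81  78  75  72  69  68  65  65  63  64  62  62  62  63  62  63  62  62  62  62  62  62  62  61  62  69  97
```

The rim sides come out at ±56 mm and the back rim at +45 mm in the chute frame, so my mouth centre is right to within about 2 mm. I'll move over it and lower.

{"method": "move_arm", "body": {
  "series": [
    {"grip": 0,"xyz": [20,12,0],"angular": [0.004,0.012,-0.004]},
    {"grip": 0,"xyz": [31.5,18.5,0],"angular": [0.004,0.012,-0.004]},
    {"grip": 0,"xyz": [31.5,18.5,0],"angular": [0.004,0.012,-0.004]},
    {"grip": 0,"xyz": [31.5,18.5,30],"angular": [0.004,0.012,-0.004]},
    {"grip": 0,"xyz": [31.5,18.5,50],"angular": [0.004,0.012,-0.004]},
    {"grip": 0,"xyz": [31.5,18.5,50],"angular": [0.004,0.012,-0.004]}
  ]
}}

```text
time_s: 24.55
tcp_pos: [0.5367, -0.3923, 0.2655]
ee_rot: [[0.72, -0.694, -0.006], [-0.694, -0.72, 0.004], [-0.007, 0.001, -1.0]]
wrist_force: [-0.4, 0.0, -2.1]
gripper_width: 0.581
gripper_force: 30.0
```

```bash
python3 - <<'E'
from h import *
from station import r
s=r.sense();print(s["wrist_force"],s["gripper_width"]);RM=np.c_[cx,np.cross([0,0,-1],cx),[0,0,-1]];t=np.array([.541,-.394])-.004*cy[:2]
print(rel(s,np.r_[t,.217],RM))
E
```

```text
[-0.3788  0.0151 -2.1249] 0.5807883986673766
(array([ 4.6,  2.2, 48.4]), array([0.001, 0.007, 0.004]))
```

{"method": "move_arm", "body": {
  "series": [
    {"grip": 0,"xyz": [4.5,2,10],"angular": [0,0.007,0.004]},
    {"grip": 0,"xyz": [4.5,2,22],"angular": [0,0.007,0.004]},
    {"grip": 0,"xyz": [4.5,2,35],"angular": [0,0.007,0.004]},
    {"grip": 0,"xyz": [4.5,2,46],"angular": [0,0.007,0.004]},
    {"grip": 0,"xyz": [4.5,2,46],"angular": [0,0.007,0.004]}
  ]
}}

```text
time_s: 25.05
tcp_pos: [0.5392, -0.3985, 0.2201]
ee_rot: [[0.717, -0.698, 0.001], [-0.698, -0.717, -0.003], [0.003, 0.001, -1.0]]
wrist_force: [0.1, -0.3, -1.3]
gripper_width: 0.583
gripper_force: 30.0
```

{"method": "move_arm", "body": {
  "series": [
    {"grip": 0.7,"xyz": [0,0,0],"angular": [0,0,0]},
    {"grip": 0.7,"xyz": [0,0,0],"angular": [0,0,0]},
    {"grip": 0.7,"xyz": [0,0,0],"angular": [0,0,0]},
    {"grip": 0.7,"xyz": [0,0,0],"angular": [0,0,0]},
    {"grip": 0.7,"xyz": [0,0,0],"angular": [0,0,0]},
    {"grip": 0.7,"xyz": [0,0,-20],"angular": [0,0,0]},
    {"grip": 0.7,"xyz": [0,0,-60],"angular": [0,0,0]},
    {"grip": 0.7,"xyz": [0,0,-100],"angular": [0,0,0]},
    {"grip": 0.7,"xyz": [0,0,-130],"angular": [0,0,0]},
    {"grip": 0.7,"xyz": [0,0,-130],"angular": [0,0,0]}
  ]
}}

```text
time_s: 26.05
tcp_pos: [0.5406, -0.3996, 0.3594]
ee_rot: [[0.717, -0.697, 0.015], [-0.697, -0.717, -0.012], [0.019, -0.002, -1.0]]
wrist_force: [-0.6, -0.8, -0.3]
gripper_width: 0.705
gripper_force: 0.0
```

```bash
python3 - <<'E'
from h import *
from station import r
s=r.sense();print(s["tcp_pos"],s["wrist_force"],s["gripper_width"])
c=r.capture("top");np.savez("top9.npz",**c)
M=np.array([.541,-.394]);R=cv2.Rodrigues(c["rvec"])[0]
a0=np.load("top0.npz")["img"]
for nm,im in(("before",a0),("after",c["img"])):
    G=cv2.cvtColor(im,cv2.COLOR_RGB2GRAY)
    print(nm)
    for x in range(36,-40,-12):
        row=[]
        for y in list(range(176,88,-12))+list(range(-88,-180,-12)):
            P=np.r_[M,.03]+.001*(x*cx+y*cy);q=c["camera_matrix"]@(R@P+c["tvec"].ravel());u,v=np.round(q[:2]/q[2]).astype(int);row.append(int(G[v,u]))
        print(row)
S=r.capture("scene");G=cv2.cvtColor(S["img"],cv2.COLOR_RGB2GRAY);print("ball",G[176:182,321:327].mean())
E
```

```text
[ 0.5406 -0.3996  0.3594] [-0.6001 -0.8055 -0.3134] 0.7054734082641583
before
[51, 20, 18, 23, 22, 21, 20, 32, 84, 21, 27, 19, 20, 38, 37, 46]
[51, 20, 16, 26, 22, 22, 19, 53, 82, 17, 15, 5, 8, 18, 15, 21]
[51, 20, 16, 24, 20, 21, 23, 43, 82, 16, 11, 6, 9, 17, 17, 20]
[45, 16, 14, 23, 24, 21, 20, 44, 81, 18, 10, 7, 8, 16, 17, 31]
[51, 19, 19, 24, 24, 20, 19, 44, 56, 6, 5, 6, 11, 20, 17, 29]
[62, 29, 29, 25, 38, 21, 29, 87, 95, 16, 8, 14, 16, 16, 17, 27]
[75, 63, 62, 61, 61, 70, 58, 66, 88, 71, 74, 76, 79, 73, 77, 79]
after
[110, 92, 65, 29, 20, 25, 25, 32, 59, 13, 21, 31, 19, 32, 31, 46]
[115, 103, 86, 44, 24, 20, 24, 54, 57, 24, 77, 80, 76, 14, 6, 24]
[120, 106, 91, 71, 20, 24, 23, 44, 58, 66, 77, 77, 78, 35, 8, 21]
[120, 112, 98, 78, 47, 22, 24, 47, 60, 75, 77, 77, 77, 59, 6, 29]
[126, 115, 105, 88, 61, 24, 22, 45, 58, 83, 77, 77, 72, 14, 12, 23]
[129, 120, 109, 96, 77, 38, 30, 91, 96, 49, 66, 66, 47, 3, 10, 21]
[133, 123, 116, 102, 87, 66, 62, 68, 91, 71, 78, 81, 81, 75, 78, 82]
ball 26.944444444444443
```

The jar's lid now shows in the right tray (chute y about −118 mm), the lever is still over, and the arm is clear. I'll hand in.

{"method": "move_arm", "body": {
  "series": [
    {"grip": 0.7,"xyz": [0,0,0],"angular": [0,0,0]},
    {"grip": 0.7,"xyz": [0,0,0],"angular": [0,0,0]},
    {"grip": 0.7,"xyz": [0,0,0],"angular": [0,0,0]},
    {"grip": 0.7,"xyz": [0,0,0],"angular": [0,0,0]}
  ]
}}

```text
time_s: 26.55
tcp_pos: [0.5394, -0.3984, 0.3519]
ee_rot: [[0.717, -0.697, 0.004], [-0.697, -0.717, -0.005], [0.006, 0.001, -1.0]]
wrist_force: [0.2, -1.4, 0.5]
gripper_width: 0.698
gripper_force: 0.0
```

```bash
python3 -c "
from station import r
print(r.finish_job())"
```

```text
the job is handed in; nothing more can be done
None
```

I handed the job in at about 26.6 s (no verdict came back): by my camera checks the knob is four clicks clockwise, the lever is fully over to the left, and the jar is in the right tray on the beaker's side.

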